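# Vent the desiccator and knock the stuck plug out of its mould

## Robot

A 6-joint arm with a two-finger parallel gripper is mounted at the origin on the work surface. World frame = base frame: x ahead of the robot, y to its left, z up, the work surface at z = 0. Lengths are in m, angles in rad, forces in N, time in s.
With the tool pointing down it reaches from about 0.375 to 0.925 m from the base axis. Payload 5.7 kg.
Tool frame: the origin (TCP) lies at the very end of the fingers, on their centre line; the grasp point (between the pads) lies 19 mm behind it; y points along the fingers, x is the direction in which the jaws open and shut, and the axes are right-handed (so a half turn about y gives the same grasp; the last joint's range is limited). The gripper opens to 88 mm and grips with 3 to 60 N. Pads are 20 mm wide; open, the fingers measure 115 mm over their backs; the gripper's body (75 mm by 178 mm) begins 61 mm behind the grasp point.
Start: joints at [-1.445, 0.359, 1.51, -0, 1.272, -0.115], TCP at [0.143, -0.583, 0.223] pointing down, gripper open.
Joint ranges: [-2.97, 2.97], [-1.01, 2.36], [0.21, 2.38], [-0.96, 4.11], [0.2, 2.71], [-2.98, 2.98]. Speed limits (rad/s): [2.39, 2.39, 3.14, 3.14, 3.14, 3.14].

## Interface

Orientations are given as a unit quaternion [x, y, z, w].
In Python, from bench import env gives the robot as it stands. The module is installed in compiled form; this text tells all that it offers.
- The arm moves only by the shell command python3 -m pendant 'ROWS' [FORCE]. ROWS is JSON, a list of rows, each an object with "offset": the shift along the tool's x, y, z scaled (see below), a list of three; "twist": the turn, a rotation vector about the tool's x, y, z scaled (see below), a list of three; "jaw": the closure, from -1 (fully open) to 1 (shut). A call has exactly 5 rows; each row is the pose to reach, as a shift and turn from the pose commanded when the call began, along the tool's axes at that moment; what a row does not reach only later rows make up. The controller multiplies each number of a shift by 25 cm and each number of a turn by 90 degrees. A row lasts 1/10 s, in which the tool goes at most 50 mm and 8.59 degrees, less where a joint would pass 70% of its speed; a pose out of reach is approached as far as the arm can. A call with a number of a shift or a turn outside -1 to 1 is refused whole. A call with a gripper value outside its range is refused whole. The fingers move at their own pace and stop on an object; FORCE is the grip in N (left out, the last holds). Time passes only in rows, so rows that repeat a pose let the fingers close, or fill a call up. It gives the time, the measured TCP pose, the force and the opening at its end, in the units of the state.
- env.get_obs(): the state, without advancing time (a new reading comes with each control period).
- env.grab_frame(name): name is "scene" or "top" or "wrist"; returns a dict with "image" (480x640x3 uint8, blue, green, red), "range_z" (480x640 float32, m along the optical axis (not along the pixel's ray), 0 where there is no reading), "fx", "fy", "cx", "cy" (pixels), "eye" and "rotation" of the camera in the world; the wrist camera has in their place "mount" (4x4, takes a point from camera to tool coordinates, whose origin is the TCP and whose axes are the tool frame's). Camera axes: x right, y up, looking along -z (the intrinsics and any distortion apply to the point x, -y, -z); pixel columns grow to the right and rows downward; lengths in m; the calibration is good to about 2 mm. A picture is of the moment at which its call begins: read the wrist's pose just before it.
- env.hand_in(): hands the job in, once; it reports no verdict.
The state is a dict: "time_s": time; "joint_positions": joint angles; "dq": joint speeds; "tau": joint torques, N m; "tcp_pos": TCP position; "orientation": TCP orientation; "contact_force": force on the tool from outside, world axes, zero at the start; "torque": the same for the moment, N m; "finger_gap": opening from 0.0 (shut) to 1.0 (fully open).
Only numpy, scipy, OpenCV 4.12 (cv2) and the standard library are available. Lean on these libraries where they do the work, as an engineer would, in place of code of your own. Each camera call takes 0.05 s, during which the arm holds its last target.

## Task

A mortar test plug has dried fast inside the steel mould that lies in the vacuum desiccator. Open the vent tap all the way to release the vacuum, lift the lid off and set it down on its rim on the bench. Then hold the mould mouth-down low over the rubber mat, rap its rim on the mat until the plug drops out, leave the plug on the mat, put the empty mould down on the bench or mat (drop neither it nor the lid) and leave the other glassware alone.

Things in the scene. Friction and masses are not known exactly. Their poses are not given: they have to be found in the camera images.
- tap_grip (a point): Centre of the vent tap's handle on top of the lid: an upright white bar 52 mm long (along its y axis), 12 mm thick (x), 26 mm high, turning about z; the lid can be lifted by it. Its underside is 14 mm above the lid's white neck (radius 15 mm); a thin hose nozzle sticks out of the neck's side, 26 mm or more below the bar's centre. Closed: bar square to the nozzle. Open: in line with it.
- tap (a joint): Turn of the vent tap relative to the lid, in rad: 0 fully closed (starts at 0 to 0.15), 1.57 fully open at its stop. It opens counter-clockwise seen from above, with light friction (0.03 N m). Below about 1.1 the vacuum holds the lid down, past that the lid is loose.
- lid_rim (a point): Clear plastic domed lid, 0.43 kg with the tap; this point is the centre of the underside of its flange (190 mm across, 9 mm thick), z up. The dome is 158 mm wide and 84 mm high, the neck's top 104 mm and the tap bar's centre 129 mm above this point. The hose nozzle points to -x. It lies loose on the bowl's flange, on a low locating step.
- plate (a point): Centre of the top of the white perforated plate in the desiccator's clear bowl (the bowl stands fixed on the bench, 97 mm high, flange 190 mm across). The plate lies 85 mm above the bench; around it the flange stands 12 mm higher, with an opening 150 mm across.
- mould_center (a point): Centre of the steel mould, which lies on its side on the plate: a tube 92 mm long, 44 mm outside diameter, 0.43 kg. Its x axis runs along the tube towards the open mouth (46 mm from here, 36 mm bore, wall 4 mm); the other end is closed by a hexagonal base 44 mm across flats, 14 mm thick, which lies on a flat. z is up as it lies.
- plug_center (a point): Centre of the grey mortar plug, a cylinder 48 mm long, 34 mm across, 0.1 kg, stuck at the closed end of the mould, its outer face about 28 mm inside the mouth. About 3 N of friction holds it against tipping and careful moves; a slow tap (0.1 m/s) hardly shifts it, a brisk rap (rim striking at 0.2 to 0.35 m/s) shifts it 1 to 6 mm towards the mouth; after 9 to 14 mm in all it slides out freely.
- mat_center (a point): Centre of the top of the black rubber mat's floor (4 mm above the bench), fixed to the bench: 200 mm square with a 6 mm wide edge raised 6 mm above the floor.
- bottle: Bystander: glass bottle with blue cap, 70 mm wide, 140 mm high, origin at its foot.
- beaker: Bystander: glass beaker 60 mm wide, 75 mm high, origin at its foot.
- jar: Bystander: small glass jar with white cap, 52 mm wide, 60 mm high, origin at its foot.
Mind the look-alikes: they are no part of the job. Leave any turquoise look-alike of the part that bears plate alone.

How it is judged:
By the outcome, as a careful person would: the job done as asked, in the order asked, and still so for the second after the job is handed in, with the robot touching nothing.
It also fails if it takes over 67 s, if anything falls off the work surface, if the arm or the gripper's body presses on something with over 40 N, if the wrist force passes 120 N, or if a joint passes its speed limit or range.

## Working session

There is one attempt and no reset: what is moved stays moved. The work goes in short steps, Python scripts to look and compute and a shell command to move; the robot and the scene stay as the last step left them, time stands still between calls to the robot, and variables do not carry over. Pictures are saved under pics/ and viewed, and the job is handed in when it is done.

```bash
mkdir -p pics; ls; cat > h.py <<'E'
import numpy as np,cv2
from bench import env
from scipy.spatial.transform import Rotation as R
def cam(n):
    o=env.get_obs(); f=env.grab_frame(n)
    if 'mount' in f:
        T=np.eye(4);T[:3,:3]=R.from_quat(o['orientation']).as_matrix();T[:3,3]=o['tcp_pos']
        M=T@np.array(f['mount']); f['eye']=M[:3,3]; f['rotation']=M[:3,:3]
    return f
def cloud(f):
    z=f['range_z'];v,u=np.mgrid[:z.shape[0],:z.shape[1]]
    p=np.stack([(u-f['cx'])/f['fx']*z,-(v-f['cy'])/f['fy']*z,-z],-1)
    return p@np.array(f['rotation']).T+np.array(f['eye'])
def proj(f,p):
    q=(np.array(p)-np.array(f['eye']))@np.array(f['rotation'])
    return f['cx']+f['fx']*q[...,0]/-q[...,2], f['cy']+f['fy']*q[...,1]/q[...,2]
def st():
    o=env.get_obs()
    print('t',round(o['time_s'],2),'p',np.round(o['tcp_pos'],4),'q',np.round(o['orientation'],4),'F',np.round(o['contact_force'],1),'gap',round(float(o['finger_gap']),3),'j',np.round(o['joint_positions'],3))
E
python3 - <<'E'
from h import *
st()
for n in ('scene','top'):
    f=cam(n);cv2.imwrite(f'pics/{n}0.png',f['image']);np.savez(f'{n}0.npz',**f)
    print(n,{k:np.round(v,3) if k not in('image','range_z') else np.shape(v) for k,v in f.items()})
print(env.get_obs())
E
```

```text
pics
t 0.0 p [ 0.143  -0.582   0.2218] q [-0.556   0.4368 -0.4359  0.5569] F [-0.8 -0.5 -0.3] gap 1.0 j [-1.445  0.359  1.511 -0.     1.273 -0.115]
scene {'image': (480, 640, 3), 'range_z': (480, 640), 'fx': np.float64(607.535), 'fy': np.float64(607.535), 'cx': np.float64(321.096), 'cy': np.float64(246.245), 'eye': array([1.41 , 0.195, 1.026]), 'rotation': array([0.261, 0.291, 0.691, 0.608])}
top {'image': (480, 640, 3), 'range_z': (480, 640), 'fx': np.float64(461.197), 'fy': np.float64(461.197), 'cx': np.float64(319.605), 'cy': np.float64(243.498), 'eye': array([0.426, 0.116, 1.002]), 'rotation': array([ 0.012, -0.034, -0.703,  0.71 ])}
{'time_s': 0.1, 'joint_positions': array([-1.44509964e+00,  3.59421126e-01,  1.51132590e+00, -4.15922570e-05,
        1.27248952e+00, -1.15093804e-01]), 'dq': array([-3.83862840e-04, -7.11328320e-04, -7.05106514e-04,  2.10251540e-04,
       -8.62460263e-05,  9.56099230e-04]), 'tau': array([-1.19165779e-03, -5.16357243e+01, -2.71407813e+01,  6.73936307e-02,
        2.75558629e-02, -2.68049621e-05]), 'tcp_pos': array([ 0.14298488, -0.5820717 ,  0.22190006]), 'orientation': array([-0.55603661,  0.43674779, -0.43590174,  0.55683421]), 'contact_force': array([-0.55639967,  0.11422596, -0.28916577]), 'torque': array([ 0.02231645, -0.01560198,  0.01177623]), 'finger_gap': 0.9998373426255684}
```

Camera rotations are quaternions.

View pics/scene0.png

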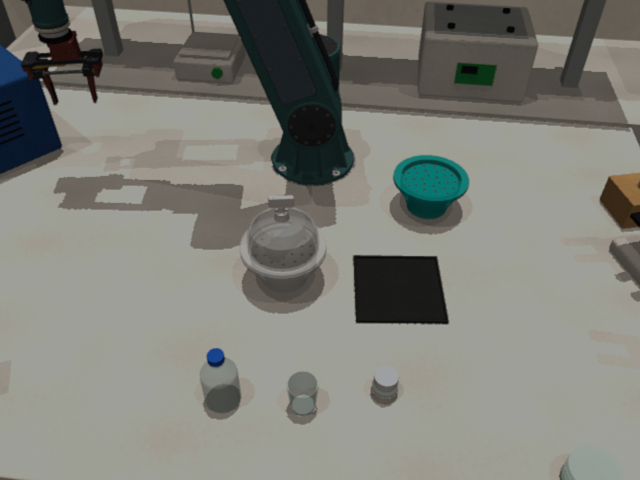

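View pics/top0.png

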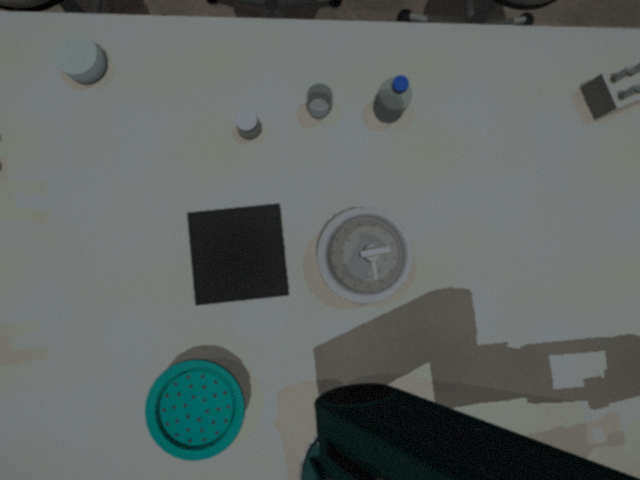

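```bash
python3 - <<'E'
import re
s=open('h.py').read()
s=s.replace("    return f\ndef cloud","    else: f['rotation']=R.from_quat(f['rotation']).as_matrix()\n    return f\ndef cloud",1)
open('h.py','w').write(s)
E
python3 - <<'E'
from h import *
f=cam('top');c=cloud(f);np.save('ctop.npy',c)
for n,uv in dict(tap=(375,253),tapL=(362,257),tapR=(389,250),noz=(376,278),mat1=(189,212),mat2=(279,205),mat3=(288,295),mat4=(196,303),flg=(322,255),flg2=(408,255),turq=(195,410),jar=(247,121),beaker=(318,90),bottle=(400,84),bottlef=(390,105)).items():
    print(n,np.round(c[uv[1],uv[0]],3))
im=f['image'][195:315,305:425];cv2.imwrite('pics/crop1.png',cv2.resize(im,(600,600),interpolation=cv2.INTER_CUBIC))
z=c[...,2]; m=(z>0.19)&(z<.3)&(np.hypot(c[...,0]-.42,c[...,1])<.2); print(m.sum(),np.argwhere(m)[:5])
g=cam('scene');cv2.imwrite('pics/crop2.png',cv2.resize(g['image'][185:305,225:345],(600,600),interpolation=cv2.INTER_CUBIC))
E
```

```text
tap [ 0.461 -0.     0.238]
tapL [0.454 0.021 0.235]
tapR [ 0.466 -0.023  0.239]
noz [ 0.419 -0.009  0.195]
mat1 [0.556 0.367 0.006]
mat2 [0.574 0.174 0.007]
mat3 [0.38  0.152 0.001]
mat4 [0.361 0.347 0.008]
flg [0.462 0.083 0.104]
flg2 [ 0.464 -0.085  0.108]
turq [0.16  0.326 0.082]
jar [0.741 0.24  0.059]
beaker [0.817 0.093 0.041]
bottle [ 0.792 -0.063  0.14 ]
bottlef [ 0.769 -0.052  0.092]
1360 [[244 370]
 [244 371]
 [244 372]
 [245 368]
 [245 369]]
```

View pics/crop1.png

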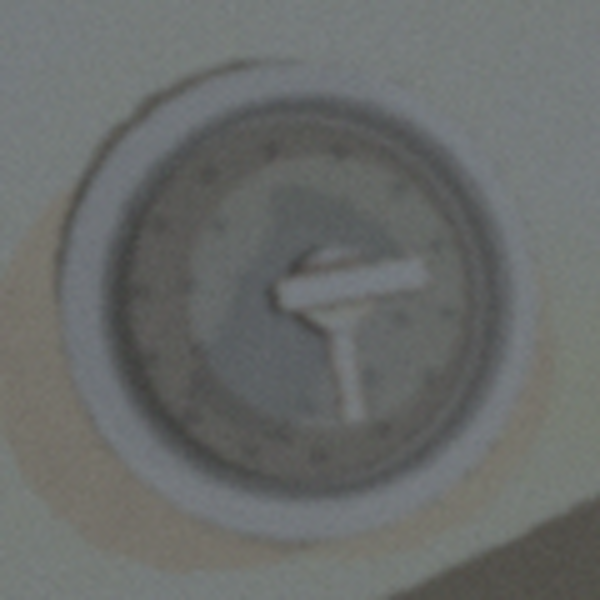

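View pics/crop2.png

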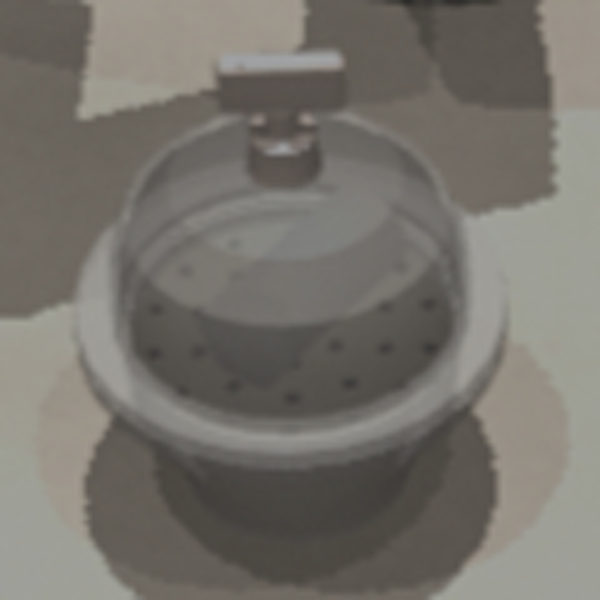

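```bash
python3 - <<'E'
from h import *
c=np.load('ctop.npy')
o=env.get_obs();M=R.from_quat(o['orientation']).as_matrix();print(np.round(M,3))
z=c[...,2]
m=(z>0.225)&(z<.26)&(np.hypot(c[...,0]-.46,c[...,1])<.05);p=c[m];print(m.sum(),np.median(p,0))
xy=p[:,:2].astype(np.float32);print(cv2.minAreaRect(xy))
im=cv2.imread('pics/top0.png')
# flange ring
m=(z>0.09)&(z<.12)&(np.hypot(c[...,0]-.46,c[...,1])<.13)&(np.hypot(c[...,0]-.46,c[...,1])>.075)
q=c[m];A=np.c_[2*q[:,:2],np.ones(len(q))];s=np.linalg.lstsq(A,(q[:,:2]**2).sum(1),rcond=None)[0];print('ring',s[:2],q[:,2].mean())
# pixel-based bar using brightness
g=cam('top');i=g['image'][235:275,350:400].astype(int).sum(2);mm=i>i.max()*0.8
v,u=np.nonzero(mm);print(i.max(),len(u)); 
# ray intersect at z=.239
d=np.stack([(u+350-g['cx'])/g['fx'],-(v+235-g['cy'])/g['fy'],-np.ones(len(u))],-1)@g['rotation'].T
w=g['eye']+d*((0.239-g['eye'][2])/d[:,2])[:,None]
print(cv2.minAreaRect(w[:,:2].astype(np.float32)),w.mean(0))
E
```

```text
[[ 0.238 -0.     0.971]
 [-0.971  0.001  0.238]
 [-0.001 -1.     0.   ]]
224 [0.46439495 0.00048662 0.2370647 ]
((0.4642355144023895, -0.00021058693528175354), (0.011856034398078918, 0.05160147324204445), 10.064538955688477)
ring [ 0.46456799 -0.00143279] 0.10456551817005295
376 704
((0.45875611901283264, 0.0032031796872615814), (0.0649118721485138, 0.0768764466047287), 0.5438467264175415) [ 0.45961565 -0.00270452  0.239     ]
```

```bash
cat >> h.py <<'E'
def down(yaw): # tool x yaw deg, y down
    a=np.deg2rad(yaw);x=np.array([np.cos(a),np.sin(a),0]);y=np.array([0,0,-1.]);return np.stack([x,y,np.cross(x,y)],1)
def plan(wps,start=None):
    """wps: list of (pos, Rmat); splits into calls and prints end-of-call offset/twist (scaled)"""
    o=env.get_obs()
    P,M=(np.array(o['tcp_pos']),R.from_quat(o['orientation']).as_matrix()) if start is None else start
    for p,N in wps:
        p=np.array(p,float)
        rv=(R.from_matrix(M.T@N)).as_rotvec()
        n=max(1,int(np.ceil(max(np.linalg.norm(p-P)/.245,np.rad2deg(np.linalg.norm(rv))/42.5)-1e-6)))
        for k in range(n):
            f=1/(n-k); rv=R.from_matrix(M.T@N).as_rotvec()*f
            d=M.T@(p-P)*f
            rows=max(np.linalg.norm(d)/.05,np.rad2deg(np.linalg.norm(rv))/8.59)
            print('off',np.round(d/.25,3).tolist(),'tw',np.round(np.rad2deg(rv)/90,3).tolist(),'rows',round(rows,1))
            P=P+(p-P)*f; M=M@R.from_rotvec(rv).as_matrix()
E
python3 - <<'E'
from h import *
st();plan([((.464,0,.31),down(10))])
E
```

```text
t 0.25 p [ 0.143  -0.5823  0.2222] q [-0.5562  0.4366 -0.4361  0.5567] F [ 0.2  0.  -0.1] gap 0.999 j [-1.445  0.359  1.511 -0.     1.272 -0.115]
off [-0.652, -0.116, 0.601] tw [-0.0, -0.319, -0.0] rows 4.5
off [-0.283, -0.117, 0.84] tw [-0.0, -0.319, -0.0] rows 4.5
off [0.156, -0.117, 0.873] tw [-0.0, -0.319, -0.0] rows 4.5
```

Candidates for the work target: the clear-domed desiccator with white tap bar (top 375,253) and the turquoise bowl with plate (top 195,410). I choose the clear one; the crop shows the bar and its nozzle.

```bash
R1='x'; python3 -m pendant '[{"offset":[-0.13,-0.024,0.12],"twist":[0,-0.064,0],"jaw":-1},{"offset":[-0.26,-0.048,0.24],"twist":[0,-0.128,0],"jaw":-1},{"offset":[-0.39,-0.072,0.36],"twist":[0,-0.19,0],"jaw":-1},{"offset":[-0.52,-0.096,0.48],"twist":[0,-0.255,0],"jaw":-1},{"offset":[-0.652,-0.116,0.6],"twist":[0,-0.319,0],"jaw":-1}]' 20
python3 - <<'E'
from h import *
st();plan([((.464,0,.31),down(10))])
E
```

```text
time_s: 0.75
tcp_pos: [0.2504, -0.3871, 0.2519]
orientation: [-0.648, 0.283, -0.284, 0.648]
contact_force: [1.5, 0.7, -0.1]
finger_gap: 1.002
t 0.75 p [ 0.2504 -0.3871  0.2519] q [-0.6477  0.2835 -0.2837  0.6478] F [ 1.5  0.7 -0.1] gap 1.002 j [-1.147  0.127  1.755  0.     1.26  -0.322]
off [-0.279, -0.116, 0.839] tw [-0.0, -0.318, 0.0] rows 4.5
off [0.157, -0.116, 0.87] tw [-0.0, -0.318, 0.0] rows 4.5
```

```bash
python3 -m pendant '[{"offset":[-0.056,-0.024,0.168],"twist":[0,-0.064,0],"jaw":-1},{"offset":[-0.112,-0.048,0.336],"twist":[0,-0.128,0],"jaw":-1},{"offset":[-0.168,-0.07,0.504],"twist":[0,-0.19,0],"jaw":-1},{"offset":[-0.224,-0.093,0.672],"twist":[0,-0.255,0],"jaw":-1},{"offset":[-0.279,-0.116,0.839],"twist":[0,-0.318,0],"jaw":-1}]'
python3 -m pendant '[{"offset":[0.032,-0.024,0.174],"twist":[0,-0.064,0],"jaw":-1},{"offset":[0.064,-0.048,0.348],"twist":[0,-0.128,0],"jaw":-0.5},{"offset":[0.096,-0.07,0.522],"twist":[0,-0.19,0],"jaw":-0.2},{"offset":[0.128,-0.093,0.7],"twist":[0,-0.255,0],"jaw":-0.2},{"offset":[0.157,-0.116,0.87],"twist":[0,-0.318,0],"jaw":-0.2}]'
python3 - <<'E'
from h import *
f=cam('wrist');cv2.imwrite('pics/w1.png',f['image'])
st();plan([((.464,0,.209),down(10))])
c=cloud(f);z=c[...,2]
m=(z>0.225)&(z<.26)&(np.hypot(c[...,0]-.46,c[...,1])<.05);p=c[m];print(m.sum(),np.median(p[:,2]) if m.sum() else 0)
if m.sum():print(cv2.minAreaRect(p[:,:2].astype(np.float32)))
E
```

```text
time_s: 1.25
tcp_pos: [0.3578, -0.1938, 0.2811]
orientation: [0.698, -0.114, 0.115, -0.698]
contact_force: [2.0, -0.8, 0.5]
finger_gap: 0.998
time_s: 1.75
tcp_pos: [0.4655, -0.0004, 0.3101]
orientation: [0.704, 0.062, -0.061, -0.704]
contact_force: [1.0, -1.9, -0.5]
finger_gap: 0.672
t 1.8 p [0.4687 0.0045 0.311 ] q [-0.7028 -0.066   0.0625  0.7056] F [3.  2.9 1.1] gap 0.632 j [-0.142  0.087  1.651  0.005  1.399 -0.325]
off [-0.024, 0.408, -0.016] tw [-0.002, 0.005, 0.003] rows 2.0
1308 0.23894181397153402
((0.4656318426132202, -0.002141827717423439), (0.011980550363659859, 0.05169712007045746), 10.495833396911621)
```

View pics/w1.png

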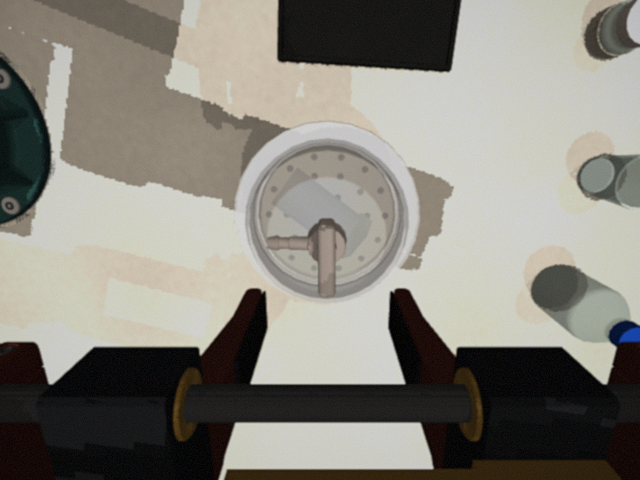

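Wrist view: lid at (328,215), tap bar at (327,258), nozzle at (288,243); the mould shows faintly at (330,200).

```bash
python3 -m pendant '[{"offset":[0,0.12,0],"twist":[0,0,0],"jaw":-0.2},{"offset":[0,0.2,0],"twist":[0,0,0],"jaw":-0.2},{"offset":[0,0.24,0],"twist":[0,0,0],"jaw":-0.2},{"offset":[0,0.24,0],"twist":[0,0,0],"jaw":-0.2},{"offset":[0,0.24,0],"twist":[0,0,0],"jaw":-0.2}]'
python3 - <<'E'
from h import *
st();plan([((.465,-.001,.209),down(10.3))])
E
```

```text
time_s: 2.3
tcp_pos: [0.4652, -0.0027, 0.2502]
orientation: [-0.705, -0.06, 0.06, 0.705]
contact_force: [-0.1, -0.6, 0.2]
finger_gap: 0.598
t 2.3 p [ 0.4652 -0.0027  0.2502] q [-0.7046 -0.06    0.0596  0.7046] F [-0.1 -0.6  0.2] gap 0.598 j [-0.155  0.135  1.75   0.     1.257 -0.324]
off [0.0, 0.165, 0.007] tw [0.0, -0.007, 0.0] rows 0.8
```

```bash
python3 -m pendant '[{"offset":[0,0.09,0.007],"twist":[0,-0.007,0],"jaw":-0.2},{"offset":[0,0.163,0.007],"twist":[0,-0.007,0],"jaw":-0.2},{"offset":[0,0.163,0.007],"twist":[0,-0.007,0],"jaw":1},{"offset":[0,0.163,0.007],"twist":[0,-0.007,0],"jaw":1},{"offset":[0,0.163,0.007],"twist":[0,-0.007,0],"jaw":1}]' 20
python3 -m pendant '[{"offset":[0,0,0],"twist":[0,0,0],"jaw":1},{"offset":[0,0,0],"twist":[0,0,0],"jaw":1},{"offset":[0,0,0],"twist":[0,0,0],"jaw":1},{"offset":[0,0,0],"twist":[0,0,0],"jaw":1},{"offset":[0,0,0],"twist":[0,0,0],"jaw":1}]' 20
python3 - <<'E'
from h import *
st()
E
```

```text
time_s: 2.8
tcp_pos: [0.4657, -0.0009, 0.2104]
orientation: [0.704, 0.065, -0.063, -0.704]
contact_force: [-0.2, 0.5, -0.0]
finger_gap: 0.368
time_s: 3.3
tcp_pos: [0.4649, -0.0007, 0.2096]
orientation: [0.704, 0.064, -0.064, -0.704]
contact_force: [-0.6, 0.2, 5.5]
finger_gap: 0.155
t 3.3 p [ 0.4649 -0.0007  0.2096] q [ 0.7043  0.0643 -0.0637 -0.7041] F [-0.6  0.2  5.5] gap 0.155 j [-0.15   0.177  1.808 -0.     1.156 -0.331]
```

```bash
python3 -m pendant '[{"offset":[0,0,0],"twist":[0,-0.08,0],"jaw":1},{"offset":[0,0,0],"twist":[0,-0.17,0],"jaw":1},{"offset":[0,0,0],"twist":[0,-0.26,0],"jaw":1},{"offset":[0,0,0],"twist":[0,-0.35,0],"jaw":1},{"offset":[0,0,0],"twist":[0,-0.43,0],"jaw":1}]'
python3 -m pendant '[{"offset":[0,0,0],"twist":[0,-0.09,0],"jaw":1},{"offset":[0,0,0],"twist":[0,-0.18,0],"jaw":1},{"offset":[0,0,0],"twist":[0,-0.27,0],"jaw":1},{"offset":[0,0,0],"twist":[0,-0.36,0],"jaw":1},{"offset":[0,0,0],"twist":[0,-0.42,0],"jaw":1}]'
python3 - <<'E'
from h import *
st();print(env.get_obs()['torque']);plan([((.465,-.001,.2095),down(100))])
f=cam('wrist');cv2.imwrite('pics/w2.png',f['image'])
E
```

```text
time_s: 3.8
tcp_pos: [0.4642, -0.0011, 0.2095]
orientation: [0.643, 0.295, -0.296, -0.642]
contact_force: [-3.0, -2.4, 7.9]
finger_gap: 0.155
time_s: 4.3
tcp_pos: [0.4639, -0.0019, 0.2095]
orientation: [0.512, 0.487, -0.489, -0.512]
contact_force: [-4.9, -5.4, 8.2]
finger_gap: 0.159
t 4.3 p [ 0.4639 -0.0019  0.2095] q [ 0.5124  0.4868 -0.4885 -0.5117] F [-4.9 -5.4  8.2] gap 0.159 j [-0.151  0.177  1.808 -0.003  1.157 -1.672]
[-0.8390576   0.6304635  -0.03397994]
off [0.004, 0.0, -0.004] tw [-0.001, -0.142, -0.002] rows 1.5
```

View pics/w2.png

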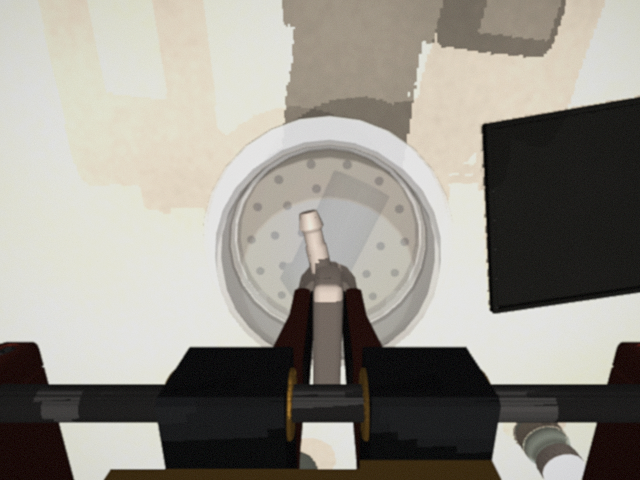

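The bar (328,320) is still about 12° short of the nozzle (310,230); I turn on to the stop.

```bash
python3 -m pendant '[{"offset":[0.002,0,-0.002],"twist":[0,-0.05,0],"jaw":1},{"offset":[0.004,0,-0.004],"twist":[0,-0.1,0],"jaw":1},{"offset":[0.004,0,-0.004],"twist":[0,-0.14,0],"jaw":1},{"offset":[0.004,0,-0.004],"twist":[0,-0.16,0],"jaw":1},{"offset":[0.004,0,-0.004],"twist":[0,-0.16,0],"jaw":1}]'
python3 - <<'E'
from h import *
st();print(env.get_obs()['torque']);plan([((.465,-.001,.2095),down(100))])
f=cam('wrist');cv2.imwrite('pics/w3.png',f['image'])
E
```

```text
time_s: 4.85
tcp_pos: [0.4648, -0.0012, 0.2095]
orientation: [-0.448, -0.546, 0.548, 0.448]
contact_force: [-4.5, -5.7, 8.3]
finger_gap: 0.157
t 4.85 p [ 0.4648 -0.0012  0.2095] q [-0.4484 -0.5459  0.5482  0.4478] F [-4.5 -5.7  8.3] gap 0.157 j [-0.149  0.178  1.806 -0.003  1.158 -1.916]
[-1.02432926  0.71845106 -0.1285416 ]
off [0.001, 0.0, -0.001] tw [-0.001, 0.015, -0.002] rows 0.2
```

View pics/w3.png

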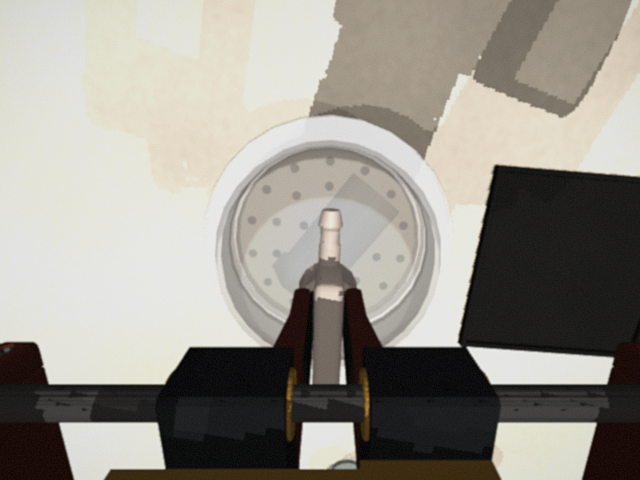

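Bar and nozzle (330,230) are in line and the moment rose to 0.13 N m: the tap is at its stop. Now firmer grip and lift.

```bash
python3 -m pendant '[{"offset":[0,0,0],"twist":[0,0.01,0],"jaw":1},{"offset":[0,0,0],"twist":[0,0.01,0],"jaw":1},{"offset":[0,-0.02,0],"twist":[0,0.01,0],"jaw":1},{"offset":[0,-0.06,0],"twist":[0,0.01,0],"jaw":1},{"offset":[0,-0.12,0],"twist":[0,0.01,0],"jaw":1}]' 45
python3 -m pendant '[{"offset":[0,-0.06,0],"twist":[0,0,0],"jaw":1},{"offset":[0,-0.12,0],"twist":[0,0,0],"jaw":1},{"offset":[0,-0.18,0],"twist":[0,0,0],"jaw":1},{"offset":[0,-0.22,0],"twist":[0,0,0],"jaw":1},{"offset":[0,-0.24,0],"twist":[0,0,0],"jaw":1}]'
python3 - <<'E'
from h import *
st();o=env.get_obs();M=R.from_quat(o['orientation']).as_matrix();plan([((.43,-.28,.25),M),((.43,-.28,.125),M)])
f=cam('top');cv2.imwrite('pics/t1.png',f['image']);
E
```

```text
time_s: 5.4
tcp_pos: [0.4646, 0.0008, 0.2386]
orientation: [-0.452, -0.543, 0.543, 0.454]
contact_force: [0.7, -0.8, -3.3]
finger_gap: 0.148
time_s: 5.9
tcp_pos: [0.466, 0.0005, 0.2999]
orientation: [0.453, 0.544, -0.543, -0.452]
contact_force: [0.1, 0.7, -5.1]
finger_gap: 0.146
t 5.9 p [0.466  0.0005 0.2999] q [ 0.453   0.5435 -0.5429 -0.4524] F [ 0.1  0.7 -5.1] gap 0.146 j [-0.148  0.093  1.672  0.     1.376 -1.9  ]
off [-0.539, 0.1, 0.172] tw [0.0, 0.0, 0.0] rows 2.9
off [-0.539, 0.1, 0.172] tw [0.0, 0.0, 0.0] rows 2.9
off [-0.0, 0.5, 0.001] tw [0.0, 0.0, 0.0] rows 2.5
```

View pics/t1.png

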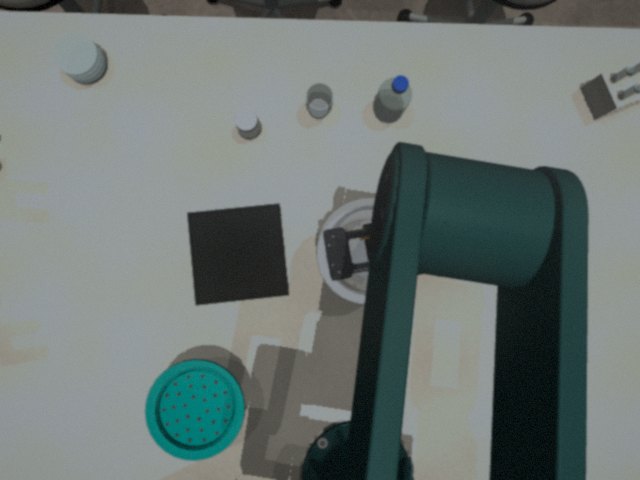

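```bash
python3 -m pendant '[{"offset":[-0.05,0,0.016],"twist":[0,0,0],"jaw":1},{"offset":[-0.16,0,0.05],"twist":[0,0,0],"jaw":1},{"offset":[-0.28,0,0.09],"twist":[0,0,0],"jaw":1},{"offset":[-0.41,0,0.13],"twist":[0,0,0],"jaw":1},{"offset":[-0.54,0,0.172],"twist":[0,0,0],"jaw":1}]'
python3 -m pendant '[{"offset":[-0.13,0.03,0.042],"twist":[0,0,0],"jaw":1},{"offset":[-0.26,0.08,0.084],"twist":[0,0,0],"jaw":1},{"offset":[-0.4,0.16,0.126],"twist":[0,0,0],"jaw":1},{"offset":[-0.5,0.25,0.16],"twist":[0,0,0],"jaw":1},{"offset":[-0.54,0.34,0.172],"twist":[0,0,0],"jaw":1}]'
python3 - <<'E'
from h import *
st();plan([((.43,-.28,.114),down(101))])
E
```

```text
time_s: 6.45
tcp_pos: [0.4465, -0.1419, 0.298]
orientation: [-0.452, -0.543, 0.543, 0.453]
contact_force: [0.5, 0.9, -4.2]
finger_gap: 0.143
time_s: 6.95
tcp_pos: [0.4284, -0.2842, 0.2124]
orientation: [-0.453, -0.542, 0.543, 0.453]
contact_force: [0.3, 1.1, -4.1]
finger_gap: 0.141
t 6.95 p [ 0.4284 -0.2842  0.2124] q [-0.4533 -0.5422  0.5432  0.4533] F [ 0.3  1.1 -4.1] gap 0.141 j [-7.190e-01  2.460e-01  1.706e+00 -2.000e-03  1.189e+00 -2.468e+00]
off [0.016, 0.394, -0.01] tw [-0.001, -0.008, -0.001] rows 2.0
```

```bash
python3 -m pendant '[{"offset":[0,0.08,0],"twist":[0,0,0],"jaw":1},{"offset":[0,0.18,0],"twist":[0,0,0],"jaw":1},{"offset":[0,0.27,0],"twist":[0,0,0],"jaw":1},{"offset":[0,0.34,0],"twist":[0,0,0],"jaw":1},{"offset":[0,0.37,0],"twist":[0,0,0],"jaw":1}]'
python3 -m pendant '[{"offset":[0,0.008,0],"twist":[0,0,0],"jaw":1},{"offset":[0,0.016,0],"twist":[0,0,0],"jaw":1},{"offset":[0,0.022,0],"twist":[0,0,0],"jaw":1},{"offset":[0,0.026,0],"twist":[0,0,0],"jaw":1},{"offset":[0,0.028,0],"twist":[0,0,0],"jaw":1}]'
python3 - <<'E'
from h import *
st()
E
```

```text
time_s: 7.45
tcp_pos: [0.4277, -0.2802, 0.119]
orientation: [-0.451, -0.543, 0.543, 0.454]
contact_force: [-0.1, 0.9, -3.4]
finger_gap: 0.146
time_s: 7.95
tcp_pos: [0.43, -0.2809, 0.1149]
orientation: [0.453, 0.543, -0.543, -0.452]
contact_force: [0.1, 0.2, -4.3]
finger_gap: 0.147
t 7.95 p [ 0.43   -0.2809  0.1149] q [ 0.453   0.5432 -0.5432 -0.4524] F [ 0.1  0.2 -4.3] gap 0.147 j [-0.713  0.365  1.818  0.     0.957 -2.465]
```

Still hanging (−4.3 N); lower 1 mm at a time.

```bash
python3 -m pendant '[{"offset":[0,0.004,0],"twist":[0,0,0],"jaw":1},{"offset":[0,0.008,0],"twist":[0,0,0],"jaw":1},{"offset":[0,0.01,0],"twist":[0,0,0],"jaw":1},{"offset":[0,0.01,0],"twist":[0,0,0],"jaw":1},{"offset":[0,0.01,0],"twist":[0,0,0],"jaw":1}]'

```

```text
time_s: 8.45
tcp_pos: [0.4299, -0.2808, 0.1126]
orientation: [0.453, 0.543, -0.543, -0.453]
contact_force: [-1.9, 1.1, 6.2]
finger_gap: 0.145
```

Contact. Release and withdraw upwards.

```bash
python3 -m pendant '[{"offset":[0,0,0],"twist":[0,0,0],"jaw":-0.2},{"offset":[0,0,0],"twist":[0,0,0],"jaw":-0.2},{"offset":[0,0,0],"twist":[0,0,0],"jaw":-0.2},{"offset":[0,-0.06,0],"twist":[0,0,0],"jaw":-0.2},{"offset":[0,-0.2,0],"twist":[0,0,0],"jaw":-0.5}]'
python3 -m pendant '[{"offset":[0,-0.2,0],"twist":[0,0,0],"jaw":-1},{"offset":[0,-0.4,0],"twist":[0,0,0],"jaw":-1},{"offset":[0,-0.6,0],"twist":[0,0,0],"jaw":-1},{"offset":[0,-0.75,0],"twist":[0,0,0],"jaw":-1},{"offset":[0,-0.8,0],"twist":[0,0,0],"jaw":-1}]'
python3 - <<'E'
from h import *
st()
for n in('top','scene'):
  f=cam(n);cv2.imwrite(f'pics/{n}2.png',f['image']);np.save(f'c{n}2.npy',cloud(f))
f=cam('top')['image'][190:320,300:440];cv2.imwrite('pics/crop3.png',cv2.resize(f,None,fx=5,fy=5,interpolation=cv2.INTER_CUBIC)[:600])
E
```

```text
time_s: 8.95
tcp_pos: [0.4279, -0.2793, 0.16]
orientation: [0.451, 0.543, -0.543, -0.455]
contact_force: [0.9, -1.0, 0.5]
finger_gap: 0.563
time_s: 9.45
tcp_pos: [0.4312, -0.2821, 0.3665]
orientation: [-0.455, -0.543, 0.543, 0.45]
contact_force: [0.5, 0.0, 0.0]
finger_gap: 0.987
t 9.45 p [ 0.4312 -0.2821  0.3665] q [-0.4555 -0.5431  0.5432  0.45  ] F [0.5 0.  0. ] gap 0.987 j [-0.713  0.127  1.473  0.     1.534 -2.465]
```

View pics/crop3.png

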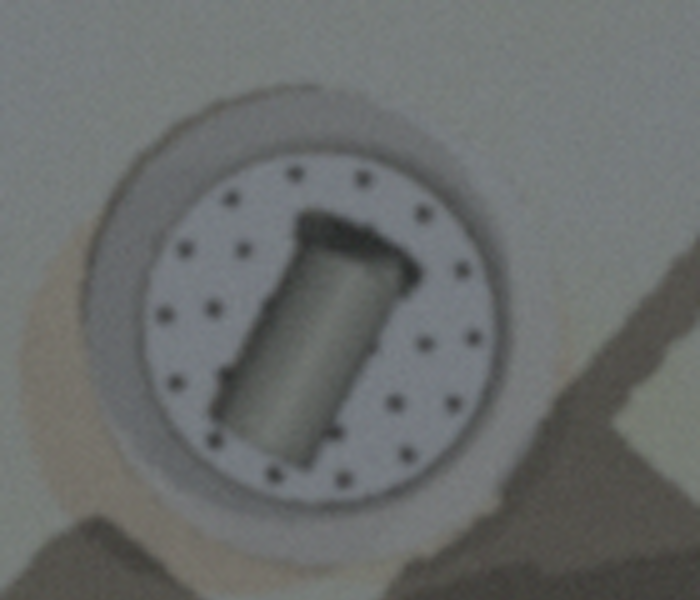

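View pics/scene2.png

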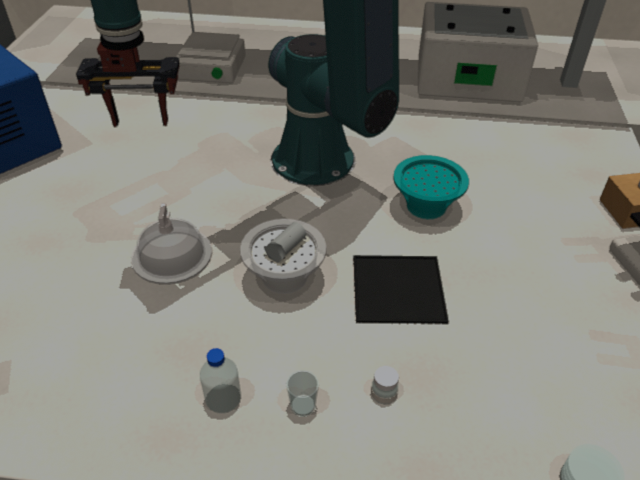

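```bash
python3 - <<'E'
from h import *
im=cv2.imread('pics/scene2.png')[210:290,235:335];cv2.imwrite('pics/crop4.png',cv2.resize(im,None,fx=7,fy=7,interpolation=cv2.INTER_CUBIC)[:600])
c=np.load('ctop2.npy');z=c[...,2];r=np.hypot(c[...,0]-.4645,c[...,1]+.001)
m=(z>.1)&(z<.14)&(r<.068);p=c[m];print(m.sum(),np.percentile(p[:,2],[5,50,95]))
rc=cv2.minAreaRect(p[:,:2].astype(np.float32));print(rc)
mu=p[:,:2].mean(0);w,V=np.linalg.eigh(np.cov((p[:,:2]-mu).T));print(mu,np.rad2deg(np.arctan2(V[1,1],V[0,1])))
d=V[:,1]*np.sign(V[0,1]);n=np.array([-d[1],d[0]]);s=(p[:,:2]-mu)@d;t=(p[:,:2]-mu)@n
for a in np.arange(-.055,.056,.008):
    k=(s>=a)&(s<a+.008)
    if k.sum():print(round(a,3),k.sum(),np.round([t[k].min(),t[k].max(),p[k,2].max(),np.median(p[k,2])],4))
E
```

```text
1105 [0.11060462 0.12410889 0.12871357]
((0.4579434096813202, 0.0053976960480213165), (0.050937581807374954, 0.09195460379123688), 62.03972625732422)
[0.45914624 0.00603091] 152.16717014136552
-0.047 92 [-0.0232  0.0201  0.129   0.124 ]
-0.039 96 [-0.0231  0.0201  0.1306  0.1235]
-0.031 95 [-0.0225  0.0203  0.1296  0.124 ]
-0.023 92 [-0.0222  0.0199  0.1308  0.1241]
-0.015 93 [-0.0219  0.0201  0.1303  0.1241]
-0.007 94 [-0.0232  0.0203  0.1301  0.1243]
0.001 95 [-0.0229  0.0202  0.1301  0.1235]
0.009 92 [-0.0225  0.02    0.1308  0.124 ]
0.017 91 [-0.0223  0.0202  0.1286  0.1246]
0.025 102 [-0.026   0.0227  0.132   0.124 ]
0.033 104 [-0.0257  0.0237  0.1309  0.1259]
0.041 59 [-0.0267  0.0243  0.1304  0.1259]
```

View pics/crop4.png

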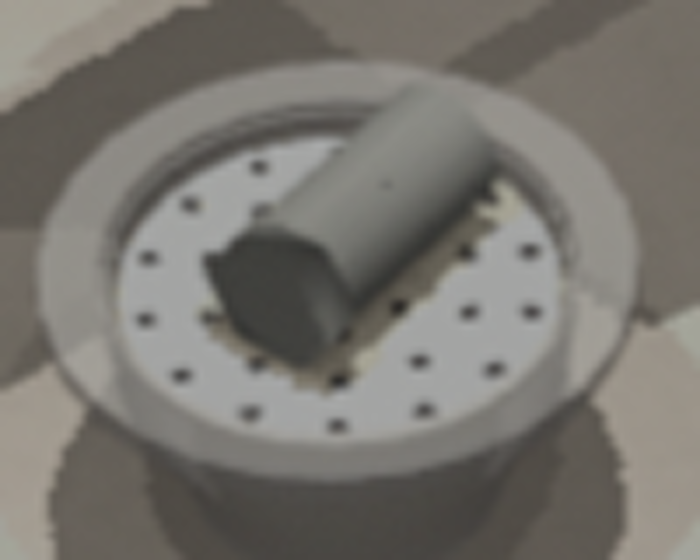

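```bash
cat > fit.py <<'E'
import numpy as np
from scipy.optimize import least_squares
D=[(.359,1.511,.143,-.5821,.2219),(.177,1.808,.4649,-.0007,.2096),(.093,1.672,.466,.0005,.2999),(.365,1.818,.43,-.2809,.1149),(.127,1.473,.4312,-.2821,.3665),(.135,1.75,.4652,-.0027,.2502),(.246,1.706,.4284,-.2842,.2124)]
D=np.array(D);r=np.sqrt(D[:,2]**2+D[:,3]**2-.0692**2)
def f(x):
    a,L1,L2,d,z0=x;q2=D[:,0];q=D[:,0]+D[:,1]
    R=a+L1*np.sin(q2)+L2*np.sin(q)+d*np.cos(q);Z=z0+L1*np.cos(q2)+L2*np.cos(q)-d*np.sin(q)
    return np.r_[R-r,Z-D[:,4]]
for d0 in (0,.05):
    s=least_squares(f,[0,.4,.4,d0,.1]);print(np.round(s.x,3),np.abs(s.fun).max())
E
python3 fit.py
```

```text
[ 0.001  0.611  0.434  0.116 -0.111] 0.0014514699519451169
[ 0.001  0.611  0.434  0.116 -0.111] 0.0014514700647143552
```

```bash
cat >> h.py <<'E'
def tilted(myaw,th): # mould axis (mouth) yaw deg while lying; tool tilted th deg toward mouth
    a=np.deg2rad(myaw);m=np.array([np.cos(a),np.sin(a),0]);x=np.array([np.sin(a),-np.cos(a),0])
    t=np.deg2rad(th);y=np.sin(t)*m-np.cos(t)*np.array([0,0,1.]);return np.stack([x,y,np.cross(x,y)],1)
E
python3 - <<'E'
from h import *
N=tilted(152.1,25);m=np.array([-.884,.468,0]);g=np.array([.458,.0055,.111])-.010*m;tcp=g+.019*N[:,1];print(tcp)
st();plan([(tcp-.08*N[:,1],N),(tcp,N)])
E
```

```text
[0.45974359 0.00457736 0.09378015]
t 9.6 p [ 0.4296 -0.2807  0.3614] q [ 0.4528  0.5432 -0.5431 -0.4527] F [-0.4  0.  -0.3] gap 0.995 j [-0.714  0.131  1.48   0.     1.53  -2.465]
off [0.509, 0.39, -0.215] tw [0.134, 0.209, -0.046] rows 3.4
off [0.536, 0.393, -0.124] tw [0.134, 0.209, -0.046] rows 3.4
off [0.0, 0.32, -0.0] tw [0.0, -0.0, 0.0] rows 1.6
```

```bash
python3 -m pendant '[{"offset":[0.12,0.04,-0.054],"twist":[0.033,0.052,-0.011],"jaw":-1},{"offset":[0.25,0.13,-0.108],"twist":[0.067,0.104,-0.023],"jaw":-1},{"offset":[0.38,0.25,-0.16],"twist":[0.1,0.157,-0.034],"jaw":-1},{"offset":[0.509,0.39,-0.215],"twist":[0.134,0.209,-0.046],"jaw":-1},{"offset":[0.509,0.39,-0.215],"twist":[0.134,0.209,-0.046],"jaw":-1}]' 20
python3 - <<'E'
from h import *
N=tilted(152.1,25);tcp=np.array([.4597,.0046,.0938])
st();plan([(tcp-.08*N[:,1],N),(tcp,N)])
E
```

```text
time_s: 10.1
tcp_pos: [0.4565, -0.1409, 0.2573]
orientation: [-0.46, -0.416, 0.501, 0.603]
contact_force: [-0.4, -0.4, -0.9]
finger_gap: 0.999
t 10.1 p [ 0.4565 -0.1409  0.2573] q [-0.4596 -0.4164  0.5012  0.6035] F [-0.4 -0.4 -0.9] gap 0.999 j [-0.425  0.291  1.551 -0.023  1.536 -1.846]
off [0.517, 0.363, -0.14] tw [0.124, 0.211, -0.045] rows 3.2
off [-0.0, 0.32, -0.0] tw [0.0, -0.0, 0.0] rows 1.6
```

```bash
python3 -m pendant '[{"offset":[0.17,0.12,-0.046],"twist":[0.041,0.07,-0.015],"jaw":-1},{"offset":[0.34,0.24,-0.092],"twist":[0.083,0.14,-0.03],"jaw":-1},{"offset":[0.517,0.363,-0.14],"twist":[0.124,0.211,-0.045],"jaw":-1},{"offset":[0.517,0.363,-0.14],"twist":[0.124,0.211,-0.045],"jaw":-1},{"offset":[0.517,0.363,-0.14],"twist":[0.124,0.211,-0.045],"jaw":-1}]'
python3 - <<'E'
from h import *
N=tilted(152.1,25);tcp=np.array([.4597,.0046,.0938])
st();plan([(tcp,N)])
f=cam('wrist');cv2.imwrite('pics/w4.png',f['image'])
c=cloud(f);z=c[...,2];r=np.hypot(c[...,0]-.4645,c[...,1]+.001)
m=(z>.105)&(z<.14)&(r<.068);p=c[m];print(m.sum(),cv2.minAreaRect(p[:,:2].astype(np.float32)),np.percentile(p[:,2],98))
E
```

```text
time_s: 10.6
tcp_pos: [0.4925, -0.0166, 0.171]
orientation: [-0.464, -0.279, 0.435, 0.719]
contact_force: [-0.2, -0.3, -0.6]
finger_gap: 0.999
t 10.6 p [ 0.4925 -0.0166  0.171 ] q [-0.4644 -0.2794  0.4346  0.7193] F [-0.2 -0.3 -0.6] gap 0.999 j [-0.249  0.494  1.516  0.095  1.546 -1.357]
off [0.014, 0.345, 0.014] tw [0.007, 0.001, -0.002] rows 1.7
9749 ((0.45874926447868347, 0.0026735030114650726), (0.05080212652683258, 0.0925196185708046), 62.761329650878906) 0.13023458994231046
```

View pics/w4.png

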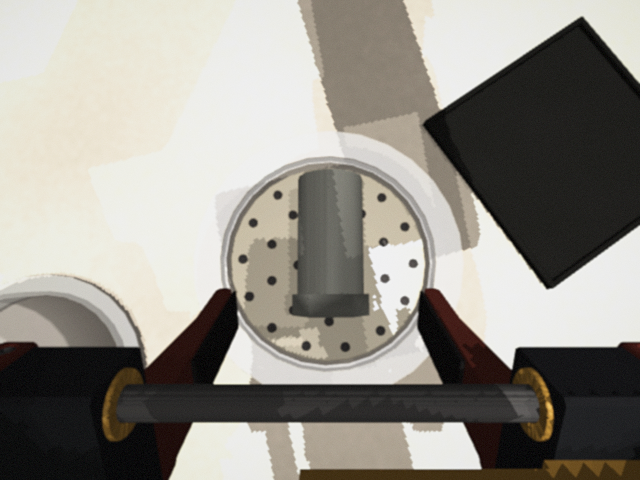

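Mould is central at (330,240), hex base at (330,303), mouth at (330,172). Descend and grip.

```bash
python3 -m pendant '[{"offset":[0.005,0.1,0.006],"twist":[0.003,0,0],"jaw":-1},{"offset":[0.009,0.22,0.012],"twist":[0.007,0,0],"jaw":-1},{"offset":[0.009,0.31,0.014],"twist":[0.007,0,0],"jaw":-0.8},{"offset":[0.009,0.345,0.014],"twist":[0.007,0,0],"jaw":-0.5},{"offset":[0.009,0.345,0.014],"twist":[0.007,0,0],"jaw":-0.3}]'
python3 - <<'E'
from h import *
N=tilted(152.3,25);st();plan([((.46,.0033,.0938),N)])
E
python3 -m pendant '[{"offset":[0,0,0],"twist":[0,0,0],"jaw":1},{"offset":[0,0,0],"twist":[0,0,0],"jaw":1},{"offset":[0,0,0],"twist":[0,0,0],"jaw":1},{"offset":[0,0,0],"twist":[0,0,0],"jaw":1},{"offset":[0,0,0],"twist":[0,0,0],"jaw":1}]' 20
python3 - <<'E'
from h import *
st()
E
```

```text
time_s: 11.15
tcp_pos: [0.4605, 0.002, 0.0963]
orientation: [-0.462, -0.277, 0.434, 0.722]
contact_force: [0.9, 0.7, 0.4]
finger_gap: 0.764
t 11.15 p [0.4605 0.002  0.0963] q [-0.4624 -0.2773  0.434   0.7218] F [0.9 0.7 0.4] gap 0.764 j [-0.234  0.547  1.654  0.107  1.362 -1.36 ]
off [0.004, 0.011, -0.0] tw [0.003, -0.003, 0.001] rows 0.1
time_s: 11.65
tcp_pos: [0.4621, 0.0021, 0.0966]
orientation: [-0.463, -0.278, 0.434, 0.721]
contact_force: [0.5, -3.7, 6.0]
finger_gap: 0.499
t 11.65 p [0.4621 0.0021 0.0966] q [-0.463  -0.2777  0.434   0.7212] F [ 0.5 -3.7  6. ] gap 0.499 j [-0.233  0.547  1.651  0.107  1.363 -1.359]
```

Held, but ~7 mm above the axis; I regrip 4 mm deeper, with 60 N, then lift.

```bash
python3 -m pendant '[{"offset":[0,0,0],"twist":[0,0,0],"jaw":-0.2},{"offset":[0,0.01,0],"twist":[0,0,0],"jaw":-0.2},{"offset":[0,0.016,0],"twist":[0,0,0],"jaw":-0.2},{"offset":[0,0.016,0],"twist":[0,0,0],"jaw":1},{"offset":[0,0.016,0],"twist":[0,0,0],"jaw":1}]' 20
python3 -m pendant '[{"offset":[0,0,0],"twist":[0,0,0],"jaw":1},{"offset":[0,0,0],"twist":[0,0,0],"jaw":1},{"offset":[0,0,0],"twist":[0,0,0],"jaw":1},{"offset":[0,0,0],"twist":[0,0,0],"jaw":1},{"offset":[0,0,0],"twist":[0,0,0],"jaw":1}]' 60
python3 - <<'E'
from h import *
st();o=env.get_obs();M=R.from_quat(o['orientation']).as_matrix();p=o['tcp_pos']
print(np.round(M.T@np.array([0,0,.1])/.25,3))
E
```

```text
time_s: 12.15
tcp_pos: [0.4592, 0.0039, 0.0919]
orientation: [-0.462, -0.277, 0.434, 0.722]
contact_force: [-1.7, 0.3, -0.9]
finger_gap: 0.502
time_s: 12.65
tcp_pos: [0.4598, 0.0038, 0.0919]
orientation: [-0.462, -0.277, 0.434, 0.722]
contact_force: [-0.6, 1.0, -4.2]
finger_gap: 0.496
t 12.65 p [0.4598 0.0038 0.0919] q [-0.4624 -0.2773  0.4339  0.7218] F [-0.6  1.  -4.2] gap 0.496 j [-0.232  0.552  1.659  0.108  1.352 -1.359]
[-0.    -0.363  0.167]
```

```bash
python3 -m pendant '[{"offset":[0,-0.03,0.014],"twist":[0,0,0],"jaw":1},{"offset":[0,-0.1,0.045],"twist":[0,0,0],"jaw":1},{"offset":[0,-0.22,0.1],"twist":[0,0,0],"jaw":1},{"offset":[0,-0.34,0.157],"twist":[0,0,0],"jaw":1},{"offset":[0,-0.42,0.193],"twist":[0,0,0],"jaw":1}]'
python3 - <<'E'
from h import *
st();plan([((.46,.09,.26),tilted(120,5)),((.45,.16,.26),tilted(85,-30)),((.434,.222,.2),tilted(50,-65)),((.434,.222,.10),tilted(50,-65))])
f=cam('wrist');cv2.imwrite('pics/w5.png',f['image'])
E
```

```text
time_s: 13.15
tcp_pos: [0.4607, 0.0037, 0.2101]
orientation: [-0.463, -0.278, 0.433, 0.721]
contact_force: [-0.4, 0.5, -5.6]
finger_gap: 0.493
t 13.15 p [0.4607 0.0037 0.2101] q [-0.4631 -0.2781  0.4334  0.7214] F [-0.4  0.5 -5.6] gap 0.493 j [-0.231  0.41   1.554  0.106  1.594 -1.333]
off [0.304, -0.113, 0.233] tw [-0.212, 0.345, -0.091] rows 4.4
off [0.053, 0.011, 0.131] tw [-0.188, 0.193, 0.043] rows 2.9
off [0.011, -0.031, 0.138] tw [-0.188, 0.193, 0.043] rows 2.9
off [-0.043, 0.044, 0.165] tw [-0.188, 0.133, 0.146] rows 2.9
off [-0.071, 0.008, 0.16] tw [-0.188, 0.133, 0.146] rows 2.9
off [0.0, 0.169, 0.363] tw [-0.0, 0.0, 0.0] rows 2.0
```

View pics/w5.png

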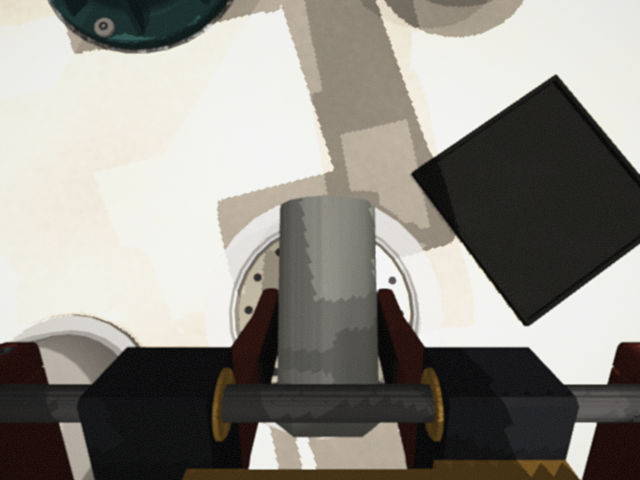

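```bash
python3 -m pendant '[{"offset":[0.05,-0.02,0.04],"twist":[-0.035,0.057,-0.015],"jaw":1},{"offset":[0.11,-0.04,0.09],"twist":[-0.08,0.13,-0.034],"jaw":1},{"offset":[0.18,-0.07,0.14],"twist":[-0.125,0.203,-0.054],"jaw":1},{"offset":[0.25,-0.095,0.19],"twist":[-0.17,0.276,-0.073],"jaw":1},{"offset":[0.304,-0.113,0.233],"twist":[-0.212,0.345,-0.091],"jaw":1}]'
python3 - <<'E'
from h import *
st();plan([((.45,.16,.26),tilted(85,-30)),((.434,.222,.2),tilted(50,-65)),((.434,.222,.10),tilted(50,-65))])
E
```

```text
time_s: 13.7
tcp_pos: [0.4587, 0.0909, 0.258]
orientation: [-0.653, -0.173, 0.19, 0.713]
contact_force: [-0.4, -0.0, -5.3]
finger_gap: 0.494
t 13.7 p [0.4587 0.0909 0.258 ] q [-0.6531 -0.1728  0.1896  0.7126] F [-0.4 -0.  -5.3] gap 0.494 j [-0.014  0.151  1.713  0.077  1.324 -0.553]
off [0.053, 0.007, 0.128] tw [-0.188, 0.191, 0.042] rows 2.8
off [0.012, -0.035, 0.134] tw [-0.188, 0.191, 0.042] rows 2.8
off [-0.043, 0.044, 0.165] tw [-0.188, 0.133, 0.146] rows 2.9
off [-0.071, 0.008, 0.16] tw [-0.188, 0.133, 0.146] rows 2.9
off [0.0, 0.169, 0.363] tw [0.0, -0.0, -0.0] rows 2.0
```

```bash
python3 -m pendant '[{"offset":[0.012,0.001,0.03],"twist":[-0.05,0.05,0.011],"jaw":1},{"offset":[0.025,0.003,0.06],"twist":[-0.1,0.1,0.022],"jaw":1},{"offset":[0.04,0.005,0.09],"twist":[-0.15,0.15,0.033],"jaw":1},{"offset":[0.053,0.007,0.128],"twist":[-0.21,0.215,0.047],"jaw":1},{"offset":[0.06,0.002,0.16],"twist":[-0.27,0.275,0.06],"jaw":1}]'
python3 - <<'E'
from h import *
st();plan([((.434,.222,.2),tilted(50,-65)),((.434,.222,.10),tilted(50,-65))])
E
```

```text
time_s: 14.2
tcp_pos: [0.4514, 0.1328, 0.2606]
orientation: [0.82, 0.023, -0.04, -0.57]
contact_force: [-0.7, 1.1, -5.7]
finger_gap: 0.499
t 14.2 p [0.4514 0.1328 0.2606] q [ 0.8203  0.0228 -0.0395 -0.5701] F [-0.7  1.1 -5.7] gap 0.499 j [ 0.398  0.24   1.649 -0.329  1.412  0.387]
off [-0.015, 0.052, 0.212] tw [-0.23, 0.195, 0.164] rows 3.6
off [-0.076, -0.014, 0.204] tw [-0.23, 0.195, 0.164] rows 3.6
off [-0.0, 0.169, 0.363] tw [0.0, 0.0, -0.0] rows 2.0
```

```bash
python3 -m pendant '[{"offset":[-0.002,0.01,0.05],"twist":[-0.058,0.049,0.041],"jaw":1},{"offset":[-0.005,0.02,0.1],"twist":[-0.115,0.098,0.082],"jaw":1},{"offset":[-0.01,0.035,0.16],"twist":[-0.17,0.146,0.123],"jaw":1},{"offset":[-0.015,0.052,0.212],"twist":[-0.23,0.195,0.164],"jaw":1},{"offset":[-0.015,0.052,0.212],"twist":[-0.23,0.195,0.164],"jaw":1}]'
python3 - <<'E'
from h import *
st();plan([((.434,.222,.2),tilted(50,-65)),((.434,.222,.10),tilted(50,-65))])
E
```

```text
time_s: 14.7
tcp_pos: [0.4432, 0.179, 0.2245]
orientation: [0.902, -0.161, 0.012, -0.401]
contact_force: [-0.1, -0.8, -6.6]
finger_gap: 0.495
t 14.7 p [0.4432 0.179  0.2245] q [ 0.9017 -0.1614  0.0124 -0.4009] F [-0.1 -0.8 -6.6] gap 0.495 j [ 0.55   0.58   1.401 -0.409  1.803  0.854]
off [-0.076, -0.026, 0.184] tw [-0.228, 0.202, 0.162] rows 3.6
off [-0.0, 0.169, 0.363] tw [-0.0, -0.0, 0.0] rows 2.0
```

```bash
python3 -m pendant '[{"offset":[-0.015,-0.005,0.045],"twist":[-0.057,0.05,0.04],"jaw":1},{"offset":[-0.034,-0.011,0.09],"twist":[-0.114,0.1,0.081],"jaw":1},{"offset":[-0.055,-0.018,0.14],"twist":[-0.17,0.15,0.121],"jaw":1},{"offset":[-0.076,-0.026,0.184],"twist":[-0.228,0.202,0.162],"jaw":1},{"offset":[-0.076,-0.026,0.184],"twist":[-0.228,0.202,0.162],"jaw":1}]'
python3 - <<'E'
from h import *
st();plan([((.434,.222,.1),tilted(50,-65))])
for n in('scene','top','wrist'):
  f=cam(n);cv2.imwrite(f'pics/{n}6.png',f['image'])
E
```

```text
time_s: 15.2
tcp_pos: [0.4349, 0.2195, 0.2017]
orientation: [0.917, -0.334, 0.076, -0.205]
contact_force: [0.2, -0.3, -6.5]
finger_gap: 0.497
t 15.2 p [0.4349 0.2195 0.2017] q [ 0.9168 -0.3343  0.0757 -0.2048] F [ 0.2 -0.3 -6.5] gap 0.497 j [ 0.55   0.882  1.141 -0.361  2.196  1.214]
off [-0.01, 0.168, 0.37] tw [-0.002, -0.002, -0.0] rows 2.0
```

View pics/scene6.png

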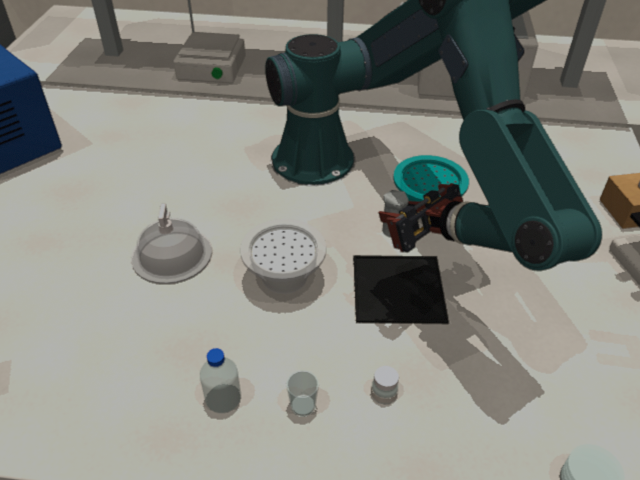

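View pics/wrist6.png

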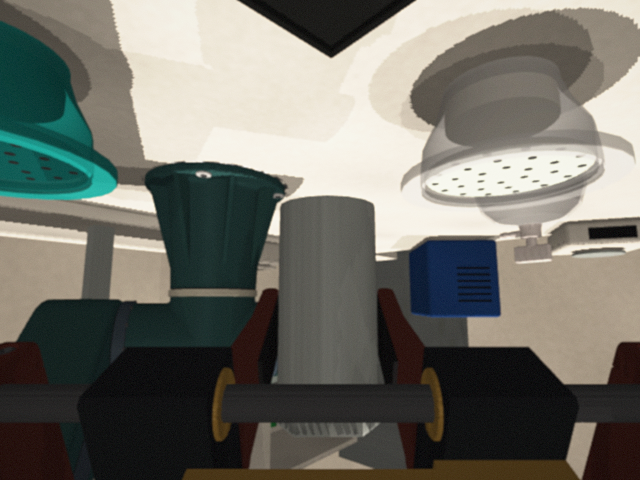

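```bash
python3 - <<'E'
from h import *
f=cam('wrist');print('cam eye',f['eye'], np.round(np.array(f['mount'])[:3,3],3))
f=cam('scene');c=cloud(f)
for u,v in [(535,240),(540,262),(590,240),(500,245),(455,225),(405,240)]: print(u,v,np.round(c[v,u],3))
b=c[190:275,440:600].reshape(-1,3);b=b[(b[:,2]>.06)];
for lo in np.arange(.06,.3,.03):
    k=(b[:,2]>lo)&(b[:,2]<=lo+.03);print(round(lo,2),k.sum(),np.round(b[k].mean(0),2) if k.sum() else '')
E
```

```text
cam eye [0.55240703 0.35778943 0.20369071] [ 0.001 -0.162  0.081]
535 240 [0.699 0.439 0.391]
540 262 [0.721 0.45  0.366]
590 240 [0.666 0.533 0.371]
500 245 [0.631 0.408 0.312]
455 225 [0.58  0.336 0.303]
405 240 [0.579 0.252 0.255]
0.06 5 [0.21 0.38 0.09]
0.09 19 [0.21 0.4  0.09]
0.12 0 
0.15 0 
0.18 0 
0.21 0 
0.24 97 [0.51 0.33 0.26]
0.27 538 [0.55 0.34 0.29]
```

```bash
python3 -m pendant '[{"offset":[-0.003,0.03,0.06],"twist":[-0.002,-0.002,0],"jaw":1},{"offset":[-0.005,0.07,0.15],"twist":[-0.002,-0.002,0],"jaw":1},{"offset":[-0.01,0.12,0.26],"twist":[-0.002,-0.002,0],"jaw":1},{"offset":[-0.01,0.168,0.37],"twist":[-0.002,-0.002,0],"jaw":1},{"offset":[-0.01,0.19,0.42],"twist":[-0.002,-0.002,0],"jaw":1}]'
python3 - <<'E'
from h import *
st();plan([((.434,.222,.08),tilted(50,-65))])
f=cam('wrist');cv2.imwrite('pics/w7.png',f['image'])
f=cam('scene');cv2.imwrite('pics/s7.png',cv2.resize(f['image'][170:330,340:600],None,fx=3,fy=3))
f=cam('top');cv2.imwrite('pics/t7.png',cv2.resize(f['image'][180:420,140:400],None,fx=2.4,fy=2.4))
E
```

```text
time_s: 15.95
tcp_pos: [0.4336, 0.2224, 0.0884]
orientation: [0.917, -0.333, 0.075, -0.205]
contact_force: [-0.5, -0.5, -5.3]
finger_gap: 0.493
t 15.95 p [0.4336 0.2224 0.0884] q [ 0.9174 -0.333   0.0747 -0.2049] F [-0.5 -0.5 -5.3] gap 0.493 j [ 0.555  1.016  1.157 -0.327  2.057  1.274]
off [0.002, 0.015, 0.03] tw [-0.002, 0.0, 0.001] rows 0.2
```

View pics/s7.png

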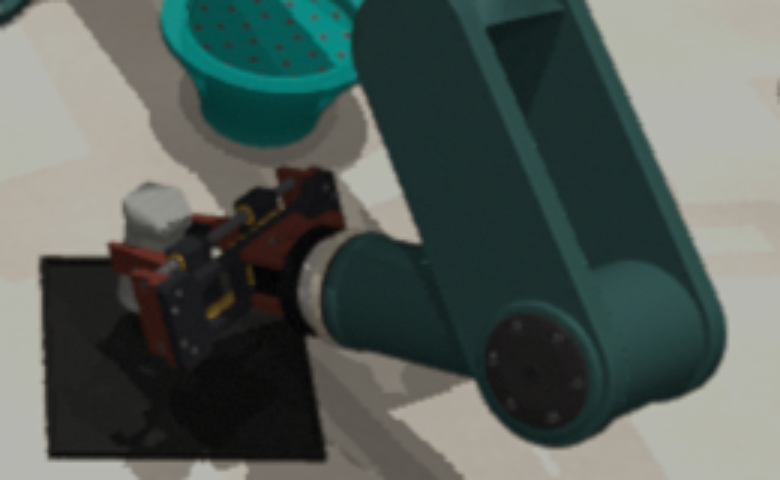

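View pics/t7.png

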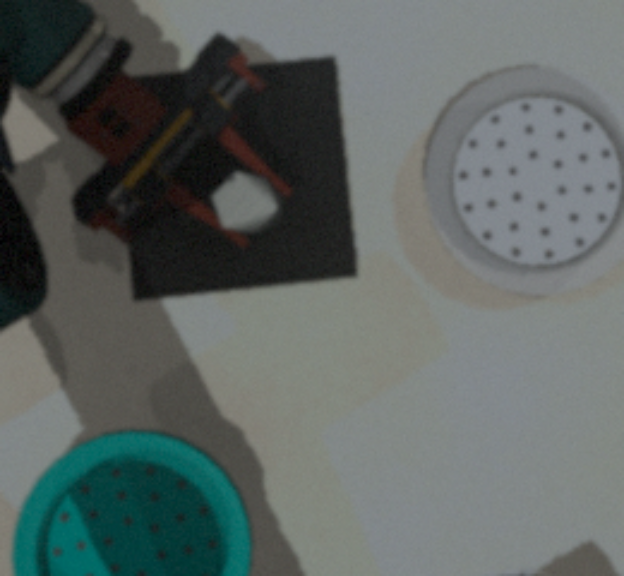

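View pics/w7.png

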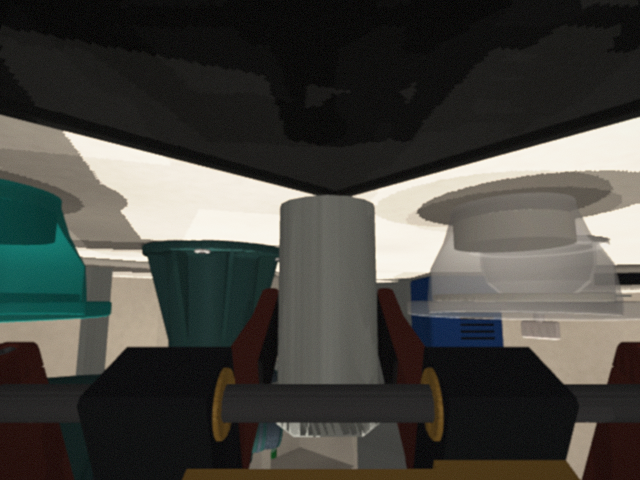

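Mould hangs vertical, mouth down (wrist 328,198), over the mat. First feel the contact height.

```bash
python3 -m pendant '[{"offset":[0,0.014,0.029],"twist":[0,0,0],"jaw":1},{"offset":[0,0.03,0.065],"twist":[0,0,0],"jaw":1},{"offset":[0,0.044,0.094],"twist":[0,0,0],"jaw":1},{"offset":[0,0.052,0.112],"twist":[0,0,0],"jaw":1},{"offset":[0,0.056,0.12],"twist":[0,0,0],"jaw":1}]'
python3 -m pendant '[{"offset":[0,0.0017,0.0036],"twist":[0,0,0],"jaw":1},{"offset":[0,0.0034,0.0072],"twist":[0,0,0],"jaw":1},{"offset":[0,0.005,0.0108],"twist":[0,0,0],"jaw":1},{"offset":[0,0.005,0.0108],"twist":[0,0,0],"jaw":1},{"offset":[0,0.005,0.0108],"twist":[0,0,0],"jaw":1}]'
python3 - <<'E'
from h import *
st()
E
```

```text
time_s: 16.6
tcp_pos: [0.4344, 0.2227, 0.057]
orientation: [0.917, -0.333, 0.075, -0.204]
contact_force: [0.2, 0.2, -5.7]
finger_gap: 0.493
time_s: 17.1
tcp_pos: [0.4346, 0.2228, 0.0548]
orientation: [0.917, -0.333, 0.076, -0.205]
contact_force: [0.2, -0.3, -5.4]
finger_gap: 0.495
t 17.1 p [0.4346 0.2228 0.0548] q [ 0.9172 -0.3332  0.0756 -0.2048] F [ 0.2 -0.3 -5.4] gap 0.495 j [ 0.555  1.059  1.15  -0.321  2.022  1.289]
```

```bash
python3 -m pendant '[{"offset":[0,0.0017,0.0036],"twist":[0,0,0],"jaw":1},{"offset":[0,0.0034,0.0072],"twist":[0,0,0],"jaw":1},{"offset":[0,0.005,0.0108],"twist":[0,0,0],"jaw":1},{"offset":[0,0.006,0.013],"twist":[0,0,0],"jaw":1},{"offset":[0,0.006,0.013],"twist":[0,0,0],"jaw":1}]'

```

```text
time_s: 17.6
tcp_pos: [0.4345, 0.2228, 0.051]
orientation: [0.917, -0.333, 0.075, -0.205]
contact_force: [-0.1, -0.6, -5.7]
finger_gap: 0.493
```

```bash
python3 -m pendant '[{"offset":[0,0.0017,0.0036],"twist":[0,0,0],"jaw":1},{"offset":[0,0.0034,0.0072],"twist":[0,0,0],"jaw":1},{"offset":[0,0.0034,0.0072],"twist":[0,0,0],"jaw":1},{"offset":[0,0.0034,0.0072],"twist":[0,0,0],"jaw":1},{"offset":[0,0.0034,0.0072],"twist":[0,0,0],"jaw":1}]'

```

```text
time_s: 18.1
tcp_pos: [0.4346, 0.2229, 0.0507]
orientation: [0.917, -0.333, 0.076, -0.204]
contact_force: [2.2, 3.3, 5.4]
finger_gap: 0.495
```

Contact at TCP z ≈ 0.051, arm is fairly soft. First brisk rap.

```bash
python3 -m pendant '[{"offset":[0,-0.04,-0.087],"twist":[0,0,0],"jaw":1},{"offset":[0,-0.057,-0.123],"twist":[0,0,0],"jaw":1},{"offset":[0,-0.036,-0.076],"twist":[0,0,0],"jaw":1},{"offset":[0,0.01,0.022],"twist":[0,0,0],"jaw":1},{"offset":[0,0.01,0.022],"twist":[0,0,0],"jaw":1}]'
python3 - <<'E'
from h import *
st()
E
```

```text
time_s: 18.6
tcp_pos: [0.4346, 0.2227, 0.0425]
orientation: [0.918, -0.333, 0.075, -0.203]
contact_force: [2.2, 2.8, 2.9]
finger_gap: 0.498
t 18.6 p [0.4346 0.2227 0.0425] q [ 0.9176 -0.3331  0.0754 -0.2031] F [2.2 2.8 2.9] gap 0.498 j [ 0.555  1.077  1.146 -0.321  2.012  1.294]
```

```bash
python3 - <<'E'
from h import *
f=cam('wrist');cv2.imwrite('pics/w8.png',f['image']);st()
E
```

```text
t 18.65 p [0.4346 0.2227 0.0425] q [ 0.9175 -0.3331  0.0755 -0.2036] F [2.7 1.2 3.6] gap 0.492 j [ 0.555  1.077  1.146 -0.32   2.011  1.294]
```

View pics/w8.png

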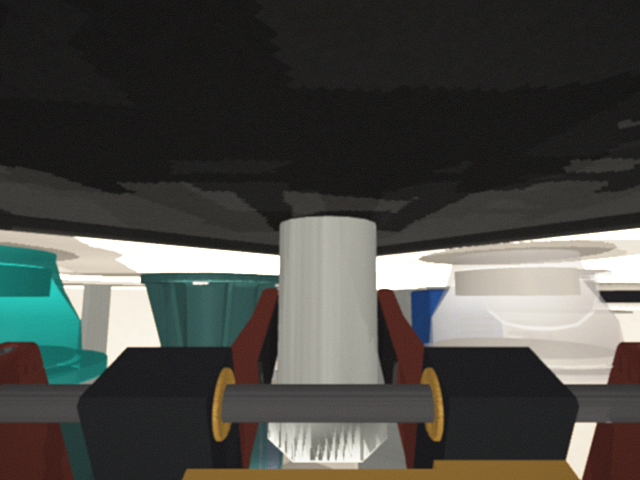

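The mould stands on the mat but slid ~8 mm up in the grip (mouth now at row 216). I regrip it higher while it stands.

```bash
python3 -m pendant '[{"offset":[0,0,0],"twist":[0,0,0],"jaw":-0.06},{"offset":[0,-0.005,-0.011],"twist":[0,0,0],"jaw":-0.06},{"offset":[0,-0.017,-0.037],"twist":[0,0,0],"jaw":-0.06},{"offset":[0,-0.017,-0.037],"twist":[0,0,0],"jaw":1},{"offset":[0,-0.017,-0.037],"twist":[0,0,0],"jaw":1}]' 60
python3 - <<'E'
from h import *
st()
E
```

```text
time_s: 19.15
tcp_pos: [0.4347, 0.2226, 0.0543]
orientation: [0.917, -0.333, 0.076, -0.204]
contact_force: [1.4, -0.9, 5.5]
finger_gap: 0.499
t 19.15 p [0.4347 0.2226 0.0543] q [ 0.9173 -0.3332  0.0758 -0.2044] F [ 1.4 -0.9  5.5] gap 0.499 j [ 0.555  1.06   1.149 -0.322  2.022  1.289]
```

```bash
python3 -m pendant '[{"offset":[0,-0.034,-0.073],"twist":[0,0,0],"jaw":1},{"offset":[0,-0.061,-0.131],"twist":[0,0,0],"jaw":1},{"offset":[0,-0.047,-0.102],"twist":[0,0,0],"jaw":1},{"offset":[0,0,0],"twist":[0,0,0],"jaw":1},{"offset":[0,0,0],"twist":[0,0,0],"jaw":1}]'
python3 - <<'E'
from h import *
f=cam('wrist');cv2.imwrite('pics/w9.png',f['image'][180:470,200:460]);st()
E
```

```text
time_s: 19.65
tcp_pos: [0.4342, 0.2225, 0.0514]
orientation: [0.917, -0.333, 0.075, -0.204]
contact_force: [0.2, 0.0, -5.3]
finger_gap: 0.496
t 19.7 p [0.4343 0.2227 0.0518] q [ 0.9173 -0.3332  0.0752 -0.2047] F [-0.  -0.3 -4.5] gap 0.497 j [ 0.555  1.063  1.15  -0.321  2.019  1.29 ]
```

View pics/w9.png

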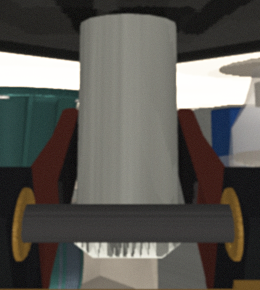

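```bash
python3 -m pendant '[{"offset":[0,-0.034,-0.073],"twist":[0,0,0],"jaw":1},{"offset":[0,-0.064,-0.138],"twist":[0,0,0],"jaw":1},{"offset":[0,-0.05,-0.108],"twist":[0,0,0],"jaw":1},{"offset":[0,0.003,0.007],"twist":[0,0,0],"jaw":1},{"offset":[0,0,0],"twist":[0,0,0],"jaw":1}]'
python3 -m pendant '[{"offset":[0,-0.034,-0.073],"twist":[0,0,0],"jaw":1},{"offset":[0,-0.064,-0.138],"twist":[0,0,0],"jaw":1},{"offset":[0,-0.05,-0.108],"twist":[0,0,0],"jaw":1},{"offset":[0,0.003,0.007],"twist":[0,0,0],"jaw":1},{"offset":[0,0,0],"twist":[0,0,0],"jaw":1}]'
python3 - <<'E'
from h import *
f=cam('wrist');cv2.imwrite('pics/w10.png',f['image'][180:470,200:460]);st()
E
```

```text
time_s: 20.2
tcp_pos: [0.4341, 0.2223, 0.0513]
orientation: [0.917, -0.333, 0.075, -0.204]
contact_force: [-1.0, 0.2, -5.1]
finger_gap: 0.497
time_s: 20.7
tcp_pos: [0.434, 0.2225, 0.0514]
orientation: [0.917, -0.333, 0.075, -0.205]
contact_force: [-0.8, -1.8, -4.9]
finger_gap: 0.493
t 20.75 p [0.4342 0.2226 0.0528] q [ 0.9173 -0.3333  0.0752 -0.2044] F [ 0.   0.4 -3.6] gap 0.498 j [ 0.555  1.062  1.15  -0.321  2.02   1.289]
```

View pics/w10.png

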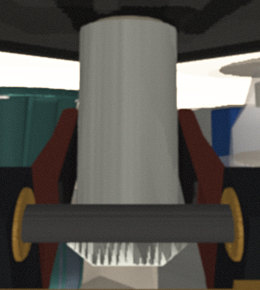

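```bash
python3 -m pendant '[{"offset":[0,-0.034,-0.073],"twist":[0,0,0],"jaw":1},{"offset":[0,-0.06,-0.13],"twist":[0,0,0],"jaw":1},{"offset":[0,-0.044,-0.095],"twist":[0,0,0],"jaw":1},{"offset":[0,0.008,0.017],"twist":[0,0,0],"jaw":1},{"offset":[0,0,0],"twist":[0,0,0],"jaw":1}]'
python3 -m pendant '[{"offset":[0,-0.034,-0.073],"twist":[0,0,0],"jaw":1},{"offset":[0,-0.06,-0.13],"twist":[0,0,0],"jaw":1},{"offset":[0,-0.044,-0.095],"twist":[0,0,0],"jaw":1},{"offset":[0,0.008,0.017],"twist":[0,0,0],"jaw":1},{"offset":[0,0,0],"twist":[0,0,0],"jaw":1}]'
python3 -m pendant '[{"offset":[0,-0.01,-0.022],"twist":[0,0,0],"jaw":1},{"offset":[0,-0.02,-0.044],"twist":[0,0,0],"jaw":1},{"offset":[0,-0.034,-0.073],"twist":[0,0,0],"jaw":1},{"offset":[0,-0.034,-0.073],"twist":[0,0,0],"jaw":1},{"offset":[0,-0.034,-0.073],"twist":[0,0,0],"jaw":1}]'
python3 - <<'E'
from h import *
f=cam('wrist');cv2.imwrite('pics/w11.png',f['image'][100:470,160:500]);st()
E
```

```text
time_s: 21.25
tcp_pos: [0.4338, 0.2222, 0.051]
orientation: [0.917, -0.333, 0.075, -0.204]
contact_force: [-1.1, 0.5, -5.1]
finger_gap: 0.497
time_s: 21.75
tcp_pos: [0.4335, 0.2223, 0.0509]
orientation: [0.917, -0.333, 0.074, -0.204]
contact_force: [0.9, -1.0, -4.3]
finger_gap: 0.495
time_s: 22.25
tcp_pos: [0.4348, 0.223, 0.0741]
orientation: [0.917, -0.333, 0.076, -0.205]
contact_force: [0.3, 0.6, -4.0]
finger_gap: 0.494
t 22.3 p [0.4346 0.2229 0.0737] q [ 0.9172 -0.3331  0.0758 -0.2051] F [-0.2 -0.1 -3.8] gap 0.495 j [ 0.555  1.035  1.153 -0.325  2.042  1.281]
```

View pics/w11.png

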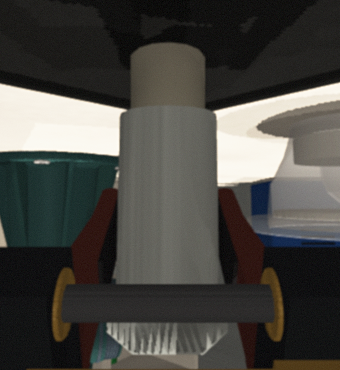

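The plug (image 168,75) has slid out onto the mat and the load fell by 1 N. Lift straight up clear of it.

```bash
python3 -m pendant '[{"offset":[0,-0.01,-0.022],"twist":[0,0,0],"jaw":1},{"offset":[0,-0.027,-0.058],"twist":[0,0,0],"jaw":1},{"offset":[0,-0.047,-0.102],"twist":[0,0,0],"jaw":1},{"offset":[0,-0.071,-0.152],"twist":[0,0,0],"jaw":1},{"offset":[0,-0.085,-0.182],"twist":[0,0,0],"jaw":1}]'
python3 - <<'E'
from h import *
o=env.get_obs();M=R.from_quat(o['orientation']).as_matrix();p=o['tcp_pos'];d=.085*np.array([.643,.766,0])
st();plan([(p+d,M),(p+d-[0,0,.065],M)])
f=cam('wrist');cv2.imwrite('pics/w12.png',f['image'][0:470,160:500])
f=cam('top');cv2.imwrite('pics/t12.png',cv2.resize(f['image'][180:420,140:400],None,fx=2.4,fy=2.4))
E
```

```text
time_s: 22.8
tcp_pos: [0.4347, 0.223, 0.1255]
orientation: [0.917, -0.333, 0.076, -0.205]
contact_force: [0.0, -0.4, -4.3]
finger_gap: 0.495
t 22.8 p [0.4347 0.223  0.1255] q [ 0.9171 -0.3331  0.0761 -0.2053] F [ 0.  -0.4 -4.3] gap 0.495 j [ 0.555  0.971  1.153 -0.336  2.101  1.259]
off [0.0, -0.307, 0.145] tw [0.0, 0.0, 0.0] rows 1.7
off [-0.001, 0.111, 0.235] tw [0.0, 0.0, 0.0] rows 1.3
```

View pics/w12.png

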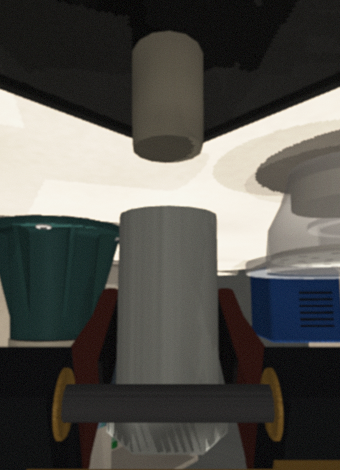

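View pics/t12.png

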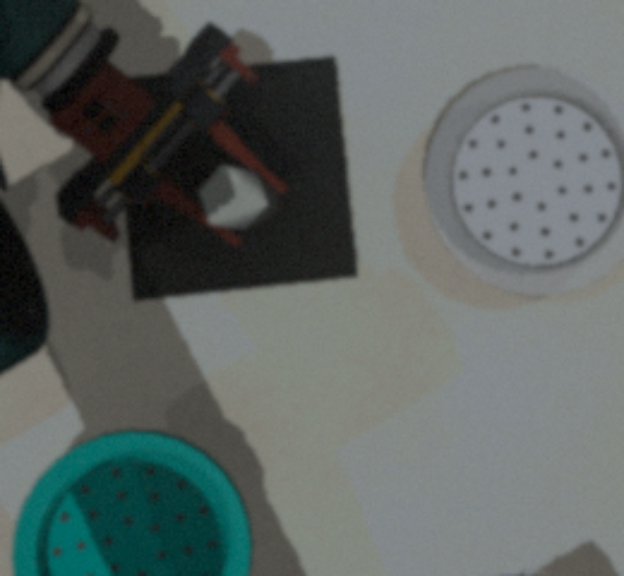

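Plug stands on the mat (168,95), mould clear above. Move it back 85 mm and lower it, mouth down.

```bash
python3 -m pendant '[{"offset":[0,-0.04,0.019],"twist":[0,0,0],"jaw":1},{"offset":[0,-0.12,0.057],"twist":[0,0,0],"jaw":1},{"offset":[0,-0.21,0.1],"twist":[0,0,0],"jaw":1},{"offset":[0,-0.28,0.132],"twist":[0,0,0],"jaw":1},{"offset":[0,-0.307,0.145],"twist":[0,0,0],"jaw":1}]'
python3 -m pendant '[{"offset":[0,0.015,0.033],"twist":[0,0,0],"jaw":1},{"offset":[0,0.045,0.095],"twist":[0,0,0],"jaw":1},{"offset":[0,0.078,0.165],"twist":[0,0,0],"jaw":1},{"offset":[0,0.1,0.215],"twist":[0,0,0],"jaw":1},{"offset":[0,0.111,0.235],"twist":[0,0,0],"jaw":1}]'
python3 -m pendant '[{"offset":[0,0.002,0.0044],"twist":[0,0,0],"jaw":1},{"offset":[0,0.005,0.011],"twist":[0,0,0],"jaw":1},{"offset":[0,0.008,0.018],"twist":[0,0,0],"jaw":1},{"offset":[0,0.01,0.022],"twist":[0,0,0],"jaw":1},{"offset":[0,0.01,0.022],"twist":[0,0,0],"jaw":1}]'
python3 - <<'E'
from h import *
st()
E
```

```text
time_s: 23.4
tcp_pos: [0.4895, 0.2887, 0.1227]
orientation: [0.917, -0.333, 0.076, -0.205]
contact_force: [-0.1, 0.3, -4.9]
finger_gap: 0.495
time_s: 23.9
tcp_pos: [0.4877, 0.2867, 0.0559]
orientation: [0.918, -0.334, 0.074, -0.203]
contact_force: [-0.7, 0.5, -4.6]
finger_gap: 0.496
time_s: 24.4
tcp_pos: [0.4891, 0.2878, 0.0527]
orientation: [0.917, -0.333, 0.076, -0.205]
contact_force: [-0.5, -1.0, -3.9]
finger_gap: 0.498
t 24.4 p [0.4891 0.2878 0.0527] q [ 0.9172 -0.3332  0.0757 -0.205 ] F [-0.5 -1.  -3.9] gap 0.498 j [ 0.584  1.16   0.877 -0.324  2.193  1.254]
```

```bash
python3 -m pendant '[{"offset":[0,0.0017,0.0036],"twist":[0,0,0],"jaw":1},{"offset":[0,0.0034,0.0073],"twist":[0,0,0],"jaw":1},{"offset":[0,0.0051,0.011],"twist":[0,0,0],"jaw":1},{"offset":[0,0.0051,0.011],"twist":[0,0,0],"jaw":1},{"offset":[0,0.0051,0.011],"twist":[0,0,0],"jaw":1}]'
```

```text
time_s: 24.9
tcp_pos: [0.4889, 0.2877, 0.0494]
orientation: [0.917, -0.333, 0.076, -0.205]
contact_force: [0.5, 0.2, -3.7]
finger_gap: 0.494
```

```bash
python3 -m pendant '[{"offset":[0,0.0017,0.0036],"twist":[0,0,0],"jaw":1},{"offset":[0,0.0034,0.0073],"twist":[0,0,0],"jaw":1},{"offset":[0,0.0034,0.0073],"twist":[0,0,0],"jaw":1},{"offset":[0,0.0034,0.0073],"twist":[0,0,0],"jaw":1},{"offset":[0,0.0034,0.0073],"twist":[0,0,0],"jaw":1}]'
python3 - <<'E'
from h import *
f=cam('wrist');cv2.imwrite('pics/w13.png',f['image'][0:470,160:500]);st()
E
```

```text
time_s: 25.4
tcp_pos: [0.489, 0.2877, 0.0474]
orientation: [0.917, -0.333, 0.076, -0.205]
contact_force: [0.1, 0.8, -4.1]
finger_gap: 0.49
t 25.45 p [0.4889 0.2877 0.0474] q [ 0.9172 -0.3332  0.0755 -0.2047] F [-0.9  0.  -5. ] gap 0.495 j [ 0.584  1.167  0.876 -0.323  2.188  1.255]
```

View pics/w13.png

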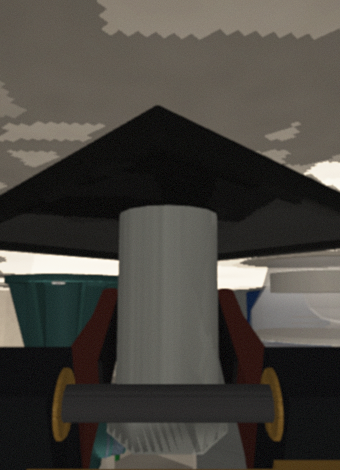

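```bash
python3 -m pendant '[{"offset":[0,0.0017,0.0036],"twist":[0,0,0],"jaw":1},{"offset":[0,0.0034,0.0073],"twist":[0,0,0],"jaw":1},{"offset":[0,0.0034,0.0073],"twist":[0,0,0],"jaw":1},{"offset":[0,0.0034,0.0073],"twist":[0,0,0],"jaw":1},{"offset":[0,0.0034,0.0073],"twist":[0,0,0],"jaw":1}]'
```

```text
time_s: 25.95
tcp_pos: [0.489, 0.2878, 0.0461]
orientation: [0.917, -0.333, 0.076, -0.205]
contact_force: [1.4, 1.0, 1.2]
finger_gap: 0.496
```

Contact. Open, then withdraw along the tool axis.

```bash
python3 -m pendant '[{"offset":[0,0,0],"twist":[0,0,0],"jaw":-0.1},{"offset":[0,0,0],"twist":[0,0,0],"jaw":-0.4},{"offset":[0,0,0],"twist":[0,0,0],"jaw":-1},{"offset":[0,0,0],"twist":[0,0,0],"jaw":-1},{"offset":[0,-0.02,0],"twist":[0,0,0],"jaw":-1}]' 20
python3 - <<'E'
from h import *
st()
E
```

```text
time_s: 26.45
tcp_pos: [0.4916, 0.2909, 0.0475]
orientation: [0.917, -0.333, 0.075, -0.204]
contact_force: [0.5, -0.1, 1.0]
finger_gap: 0.875
t 26.45 p [0.4916 0.2909 0.0475] q [ 0.9173 -0.3334  0.0752 -0.2042] F [ 0.5 -0.1  1. ] gap 0.875 j [ 0.586  1.173  0.86  -0.324  2.199  1.253]
```

```bash
python3 -m pendant '[{"offset":[0,-0.07,0],"twist":[0,0,0],"jaw":-1},{"offset":[0,-0.18,0],"twist":[0,0,0],"jaw":-1},{"offset":[0,-0.32,0],"twist":[0,0,0],"jaw":-1},{"offset":[0,-0.45,0],"twist":[0,0,0],"jaw":-1},{"offset":[0,-0.52,0],"twist":[0,0,0],"jaw":-1}]'
python3 -m pendant '[{"offset":[0,-0.02,-0.1],"twist":[0,0,0],"jaw":-1},{"offset":[0,-0.05,-0.25],"twist":[0,0,0],"jaw":-1},{"offset":[0,-0.09,-0.4],"twist":[0,0,0],"jaw":-1},{"offset":[0,-0.1,-0.5],"twist":[0,0,0],"jaw":-1},{"offset":[0,-0.1,-0.5],"twist":[0,0,0],"jaw":-1}]'
python3 - <<'E'
from h import *
st()
f=cam('scene');cv2.imwrite('pics/s14.png',f['image'])
g=cam('top');cv2.imwrite('pics/t14.png',g['image'])
E
```

```text
time_s: 26.95
tcp_pos: [0.5681, 0.3831, 0.1043]
orientation: [0.917, -0.333, 0.076, -0.206]
contact_force: [-0.3, 0.7, -0.3]
finger_gap: 0.999
time_s: 27.45
tcp_pos: [0.5479, 0.3586, 0.2315]
orientation: [0.916, -0.333, 0.078, -0.207]
contact_force: [0.6, -0.6, 0.3]
finger_gap: 1.002
t 27.45 p [0.5479 0.3586 0.2315] q [ 0.9165 -0.3331  0.0778 -0.2074] F [ 0.6 -0.6  0.3] gap 1.002 j [ 0.611  1.143  0.454 -0.477  2.604  1.042]
```

View pics/s14.png

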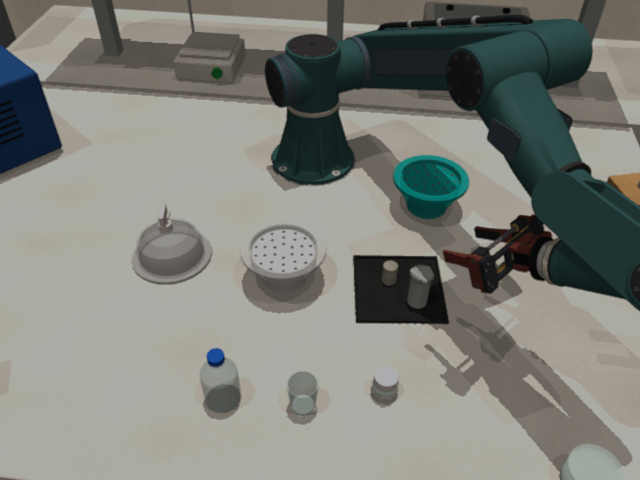

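View pics/t14.png

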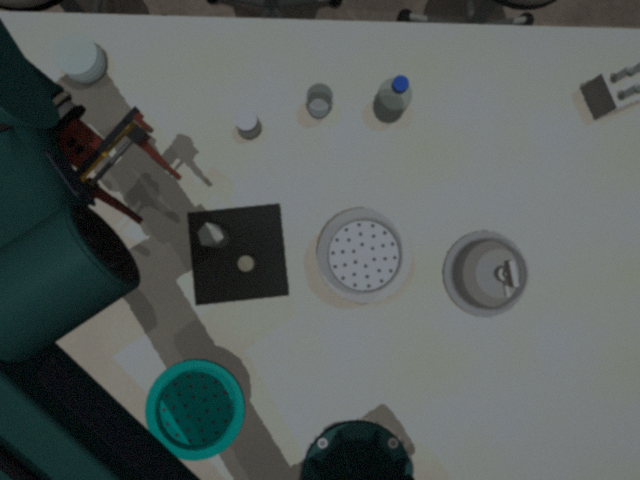

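Plug stands at scene (390,273), mould at (420,288), both on the mat; lid upright at (172,250). I check the lid's tap closely.

```bash
python3 - <<'E'
from h import *
a=cv2.imread('pics/t14.png')[220:330,430:540];b=cv2.imread('pics/s14.png')[190:290,120:220]
cv2.imwrite('pics/lid.png',np.hstack([cv2.resize(x,(400,400),interpolation=cv2.INTER_CUBIC) for x in(a,b)]))
E
```

```text
(no output)
```

View pics/lid.png

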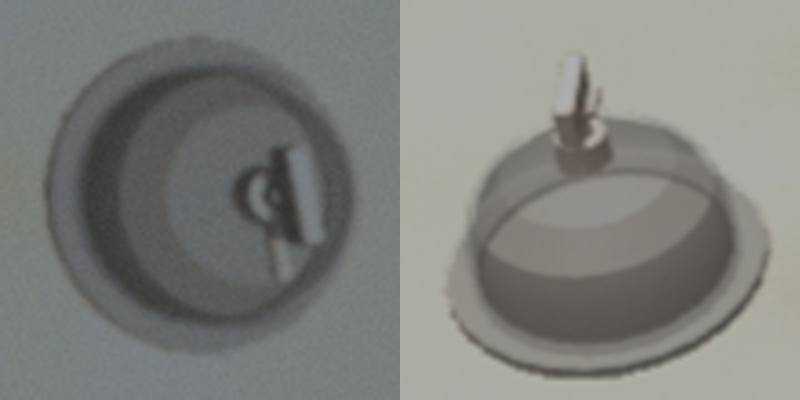

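Bar parallel to the nozzle (both run down and slightly right in the left crop), lid flat on its rim. Everything is free of the robot; I hand in.

```bash
python3 - <<'E'
from h import *
st();env.hand_in()
E
```

```text
t 27.55 p [0.5476 0.3582 0.2267] q [ 0.9171 -0.3331  0.0758 -0.2053] F [ 0.3 -0.6 -0.5] gap 0.999 j [ 0.611  1.149  0.457 -0.476  2.602  1.043]
the job is handed in; nothing more can be done
```

The job is done and handed in at 27.6 s of the 67 s allowed; hand-in gives no verdict.

- **Tap and lid:** I turned the vent tap to its stop. The bar lines up with the nozzle, and the resisting moment rose to 0.13 N m. I then lifted the lid off and set it on its rim on the bench at about (0.43, -0.28).
- **Plug:** I held the mould mouth-down over the mat and gave it five raps; the plug then slid out as I lifted. The last wrist and scene pictures show it standing on the mat.
- **Mould:** I set it down mouth-down on the mat, about 85 mm from the plug, lowering it to contact before opening the jaws.
- **Last checks:** The final scene and top pictures show the lid level on its rim and the tap open. The bottle, beaker, jar and turquoise bowl look unmoved by eye; I did not measure them. The gripper was clear of everything, with contact force near zero.

**What went wrong:** On the first rap the mould slid about 8 mm up in the grip. I let it stand on the mat, regripped it higher, and made the later raps with less overtravel. I read wrist forces only at the end of each move, where they stayed well below the limits, so I did not see the peak at each impact.

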